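# Pile the L-brackets on the top board

### The job

Move the sanding block from the stack of boards to the cork mat, then slide the top board off sideways onto the stand's deck, without lifting it or shifting the boards below, until it meets the end stop. Then pile every L-bracket foot down in the middle of that board, one straight on the other with the upstands alternately at one end of the board and at the other, so that each foot lies level on the one below and the pile stands balanced, and leave the other things on the bench alone.

Things in the scene. Friction and masses are not known exactly. Their poses are not given: they have to be found in the camera images.
- stand: Wooden transfer stand, fixed, 122 (x) x 312 (y) mm. Origin on the bench under its middle; its y axis is the sliding direction. From y = -145 to -2 the bay with a stack of three boards, from y = 0 to +148 the deck. Rails 36 high along both long sides, 103.6 apart inside. At the bay's open end (y = -145 to -153) a sill only 24 high, so that a fingertip can push the top board's edge there.
- stand_deck (a point): Middle of the deck's surface, 29 mm above the bench (1 below the underside of the top board), at (0, 74) in the stand. Beyond the deck an end stop, inner face at y = +148 in the stand, top 44 above the bench.
- board_top: Top of three plywood boards in the bay, loose, 100 (x) x 140 (y, along the stand's y) x 12 mm, 0.12 kg; origin at the centre of its underside. Starts at y = -72 in the stand, underside 30 and top 42 above the bench; home against the end stop it is at y = +78, underside 29. Slides freely between the rails. Its middle is the pile's place.
- board_mid: Second board of the stack, same size, underside 18 above the bench; stays where it is.
- board_low: Lowest board of the stack, same size, underside 6 above the bench; stays where it is.
- sanding_block: Sanding block, 62 x 110 x 37, lying at the start on the top board with its length along y; origin at the centre of its underside, x across its narrow side (62 to 65), by which it is gripped.
- cork_mat: Cork mat, fixed flat on the bench at the left, 150 (x) x 115 (y) x 4 thick; origin under its centre; the place for the sanding block.
- wax_tin: Low round tin, 69 across and 36 high, a bystander; origin at the centre of its underside.
- tape_measure: Tape measure, 37 x 93 x 68, a bystander; origin at the centre of its underside.
- offcut: Small wooden offcut, 30 x 55 x 18, a bystander; origin at the centre of its underside.
- bracket_1: Dark wooden L-section bracket, loose, one of up to six alike, 0.07 kg: foot 84 long (x) x 44 wide (y) x 14 mm thick; at its +x end an upstand 14 thick (x = 28 to 42), 44 wide, its top 26 above the underside. Origin at the centre of the foot's underside, z up; starts lying on its foot on the bench. Grip it across its 44 width.
- bracket_1_lip (a point): Middle of the top edge of bracket_1's upstand, at (35, 0, 26) mm in its frame. Foot on foot, each bracket adds 14 to the pile; facing contrary ways and centred 9 off the middle, each towards its own upstand, neighbours leave 4 between one's foot end and the other's upstand.
- bracket_2: Dark wooden L-section bracket, loose, one of up to six alike, 0.07 kg: foot 84 long (x) x 44 wide (y) x 14 mm thick; at its +x end an upstand 14 thick (x = 28 to 42), 44 wide, its top 26 above the underside. Origin at the centre of the foot's underside, z up; starts lying on its foot on the bench. Grip it across its 44 width.
- bracket_2_lip (a point): Middle of the top edge of bracket_2's upstand, at (35, 0, 26) mm in its frame. Foot on foot, each bracket adds 14 to the pile; facing contrary ways and centred 9 off the middle, each towards its own upstand, neighbours leave 4 between one's foot end and the other's upstand.
- bracket_3: Dark wooden L-section bracket, loose, one of up to six alike, 0.07 kg: foot 84 long (x) x 44 wide (y) x 14 mm thick; at its +x end an upstand 14 thick (x = 28 to 42), 44 wide, its top 26 above the underside. Origin at the centre of the foot's underside, z up; starts lying on its foot on the bench. Grip it across its 44 width.
- bracket_3_lip (a point): Middle of the top edge of bracket_3's upstand, at (35, 0, 26) mm in its frame. Foot on foot, each bracket adds 14 to the pile; facing contrary ways and centred 9 off the middle, each towards its own upstand, neighbours leave 4 between one's foot end and the other's upstand.
- bracket_4: Dark wooden L-section bracket, loose, one of up to six alike, 0.07 kg: foot 84 long (x) x 44 wide (y) x 14 mm thick; at its +x end an upstand 14 thick (x = 28 to 42), 44 wide, its top 26 above the underside. Origin at the centre of the foot's underside, z up; starts lying on its foot on the bench. Grip it across its 44 width.
- bracket_4_lip (a point): Middle of the top edge of bracket_4's upstand, at (35, 0, 26) mm in its frame. Foot on foot, each bracket adds 14 to the pile; facing contrary ways and centred 9 off the middle, each towards its own upstand, neighbours leave 4 between one's foot end and the other's upstand.
- bracket_5: Dark wooden L-section bracket, loose, one of up to six alike, 0.07 kg: foot 84 long (x) x 44 wide (y) x 14 mm thick; at its +x end an upstand 14 thick (x = 28 to 42), 44 wide, its top 26 above the underside. Origin at the centre of the foot's underside, z up; starts lying on its foot on the bench. Grip it across its 44 width.
- bracket_5_lip (a point): Middle of the top edge of bracket_5's upstand, at (35, 0, 26) mm in its frame. Foot on foot, each bracket adds 14 to the pile; facing contrary ways and centred 9 off the middle, each towards its own upstand, neighbours leave 4 between one's foot end and the other's upstand.
- bracket_6: Dark wooden L-section bracket, loose, one of up to six alike, 0.07 kg: foot 84 long (x) x 44 wide (y) x 14 mm thick; at its +x end an upstand 14 thick (x = 28 to 42), 44 wide, its top 26 above the underside. Origin at the centre of the foot's underside, z up; starts lying on its foot on the bench. Grip it across its 44 width.
- bracket_6_lip (a point): Middle of the top edge of bracket_6's upstand, at (35, 0, 26) mm in its frame. Foot on foot, each bracket adds 14 to the pile; facing contrary ways and centred 9 off the middle, each towards its own upstand, neighbours leave 4 between one's foot end and the other's upstand.
Mind the look-alikes: they are no part of the job. Leave any red look-alike of the bracket_4 alone.

How it is judged:
On the way, in this order (a step that is already met when the one before it is completed fails the run):
1. the sanding block lies on the cork mat (horizontal distance between sanding_block and cork_mat below 0.06 m and height (world z) of sanding_block below 0.015 m and angle between sanding_block's own z axis and vertical below 0.1 rad), for 0.2 s.
2. the top board has been slid onto the deck, up to the end stop (y of board_top in the frame of stand above 0.067 m and angle between board_top's own z axis and vertical below 0.05 rad), for 0.2 s.
At the end, for the whole second after the job is handed in: Board within 11 mm of the end stop; sanding block flat on the mat within 60 mm of its centre; all brackets in one pile, upstands alternating, each level (0.07 rad), along the board (0.17 rad), within 15 mm across and 25 mm along of the board's middle, all at rest (all of step 1 and all of step 2 and x of bracket_1 in the frame of board_top between -0.015 and 0.015 m and y of bracket_1 in the frame of board_top between -0.025 and 0.025 m and angle between each of bracket_1, bracket_2, bracket_3, bracket_4, bracket_5, bracket_6's own z axis and vertical below 0.07 rad and angle between the x axis of each of bracket_1, bracket_2, bracket_3, bracket_4, bracket_5, bracket_6 and the y axis of board_top, either way round below 0.17 rad and linear speed of each of bracket_1, bracket_2, bracket_3, bracket_4, bracket_5, bracket_6 below 0.02 m/s and x of bracket_2 in the frame of board_top between -0.015 and 0.015 m and y of bracket_2 in the frame of board_top between -0.025 and 0.025 m and x of bracket_3 in the frame of board_top between -0.015 and 0.015 m and y of bracket_3 in the frame of board_top between -0.025 and 0.025 m and x of bracket_4 in the frame of board_top between -0.015 and 0.015 m and y of bracket_4 in the frame of board_top between -0.025 and 0.025 m and x of bracket_5 in the frame of board_top between -0.015 and 0.015 m and y of bracket_5 in the frame of board_top between -0.025 and 0.025 m and x of bracket_6 in the frame of board_top between -0.015 and 0.015 m and y of bracket_6 in the frame of board_top between -0.025 and 0.025 m and ((((z of bracket_1 in the frame of board_top between 0.007 and 0.017 m and y of bracket_1_lip in the frame of board_top above 0.025 m) or (z of bracket_1 in the frame of board_top between 0.021 and 0.031 m and y of bracket_1_lip in the frame of board_top below -0.025 m) or (z of bracket_1 in the frame of board_top between 0.035 and 0.045 m and y of bracket_1_lip in the frame of board_top above 0.025 m) or (z of bracket_1 in the frame of board_top between 0.049 and 0.059 m and y of bracket_1_lip in the frame of board_top below -0.025 m) or (z of bracket_1 in the frame of board_top between 0.063 and 0.073 m and y of bracket_1_lip in the frame of board_top above 0.025 m) or (z of bracket_1 in the frame of board_top between 0.077 and 0.087 m and y of bracket_1_lip in the frame of board_top below -0.025 m)) and ((z of bracket_2 in the frame of board_top between 0.007 and 0.017 m and y of bracket_2_lip in the frame of board_top above 0.025 m) or (z of bracket_2 in the frame of board_top between 0.021 and 0.031 m and y of bracket_2_lip in the frame of board_top below -0.025 m) or (z of bracket_2 in the frame of board_top between 0.035 and 0.045 m and y of bracket_2_lip in the frame of board_top above 0.025 m) or (z of bracket_2 in the frame of board_top between 0.049 and 0.059 m and y of bracket_2_lip in the frame of board_top below -0.025 m) or (z of bracket_2 in the frame of board_top between 0.063 and 0.073 m and y of bracket_2_lip in the frame of board_top above 0.025 m) or (z of bracket_2 in the frame of board_top between 0.077 and 0.087 m and y of bracket_2_lip in the frame of board_top below -0.025 m)) and ((z of bracket_3 in the frame of board_top between 0.007 and 0.017 m and y of bracket_3_lip in the frame of board_top above 0.025 m) or (z of bracket_3 in the frame of board_top between 0.021 and 0.031 m and y of bracket_3_lip in the frame of board_top below -0.025 m) or (z of bracket_3 in the frame of board_top between 0.035 and 0.045 m and y of bracket_3_lip in the frame of board_top above 0.025 m) or (z of bracket_3 in the frame of board_top between 0.049 and 0.059 m and y of bracket_3_lip in the frame of board_top below -0.025 m) or (z of bracket_3 in the frame of board_top between 0.063 and 0.073 m and y of bracket_3_lip in the frame of board_top above 0.025 m) or (z of bracket_3 in the frame of board_top between 0.077 and 0.087 m and y of bracket_3_lip in the frame of board_top below -0.025 m)) and ((z of bracket_4 in the frame of board_top between 0.007 and 0.017 m and y of bracket_4_lip in the frame of board_top above 0.025 m) or (z of bracket_4 in the frame of board_top between 0.021 and 0.031 m and y of bracket_4_lip in the frame of board_top below -0.025 m) or (z of bracket_4 in the frame of board_top between 0.035 and 0.045 m and y of bracket_4_lip in the frame of board_top above 0.025 m) or (z of bracket_4 in the frame of board_top between 0.049 and 0.059 m and y of bracket_4_lip in the frame of board_top below -0.025 m) or (z of bracket_4 in the frame of board_top between 0.063 and 0.073 m and y of bracket_4_lip in the frame of board_top above 0.025 m) or (z of bracket_4 in the frame of board_top between 0.077 and 0.087 m and y of bracket_4_lip in the frame of board_top below -0.025 m)) and ((z of bracket_5 in the frame of board_top between 0.007 and 0.017 m and y of bracket_5_lip in the frame of board_top above 0.025 m) or (z of bracket_5 in the frame of board_top between 0.021 and 0.031 m and y of bracket_5_lip in the frame of board_top below -0.025 m) or (z of bracket_5 in the frame of board_top between 0.035 and 0.045 m and y of bracket_5_lip in the frame of board_top above 0.025 m) or (z of bracket_5 in the frame of board_top between 0.049 and 0.059 m and y of bracket_5_lip in the frame of board_top below -0.025 m) or (z of bracket_5 in the frame of board_top between 0.063 and 0.073 m and y of bracket_5_lip in the frame of board_top above 0.025 m) or (z of bracket_5 in the frame of board_top between 0.077 and 0.087 m and y of bracket_5_lip in the frame of board_top below -0.025 m)) and ((z of bracket_6 in the frame of board_top between 0.007 and 0.017 m and y of bracket_6_lip in the frame of board_top above 0.025 m) or (z of bracket_6 in the frame of board_top between 0.021 and 0.031 m and y of bracket_6_lip in the frame of board_top below -0.025 m) or (z of bracket_6 in the frame of board_top between 0.035 and 0.045 m and y of bracket_6_lip in the frame of board_top above 0.025 m) or (z of bracket_6 in the frame of board_top between 0.049 and 0.059 m and y of bracket_6_lip in the frame of board_top below -0.025 m) or (z of bracket_6 in the frame of board_top between 0.063 and 0.073 m and y of bracket_6_lip in the frame of board_top above 0.025 m) or (z of bracket_6 in the frame of board_top between 0.077 and 0.087 m and y of bracket_6_lip in the frame of board_top below -0.025 m))) or (((z of bracket_1 in the frame of board_top between 0.007 and 0.017 m and y of bracket_1_lip in the frame of board_top below -0.025 m) or (z of bracket_1 in the frame of board_top between 0.021 and 0.031 m and y of bracket_1_lip in the frame of board_top above 0.025 m) or (z of bracket_1 in the frame of board_top between 0.035 and 0.045 m and y of bracket_1_lip in the frame of board_top below -0.025 m) or (z of bracket_1 in the frame of board_top between 0.049 and 0.059 m and y of bracket_1_lip in the frame of board_top above 0.025 m) or (z of bracket_1 in the frame of board_top between 0.063 and 0.073 m and y of bracket_1_lip in the frame of board_top below -0.025 m) or (z of bracket_1 in the frame of board_top between 0.077 and 0.087 m and y of bracket_1_lip in the frame of board_top above 0.025 m)) and ((z of bracket_2 in the frame of board_top between 0.007 and 0.017 m and y of bracket_2_lip in the frame of board_top below -0.025 m) or (z of bracket_2 in the frame of board_top between 0.021 and 0.031 m and y of bracket_2_lip in the frame of board_top above 0.025 m) or (z of bracket_2 in the frame of board_top between 0.035 and 0.045 m and y of bracket_2_lip in the frame of board_top below -0.025 m) or (z of bracket_2 in the frame of board_top between 0.049 and 0.059 m and y of bracket_2_lip in the frame of board_top above 0.025 m) or (z of bracket_2 in the frame of board_top between 0.063 and 0.073 m and y of bracket_2_lip in the frame of board_top below -0.025 m) or (z of bracket_2 in the frame of board_top between 0.077 and 0.087 m and y of bracket_2_lip in the frame of board_top above 0.025 m)) and ((z of bracket_3 in the frame of board_top between 0.007 and 0.017 m and y of bracket_3_lip in the frame of board_top below -0.025 m) or (z of bracket_3 in the frame of board_top between 0.021 and 0.031 m and y of bracket_3_lip in the frame of board_top above 0.025 m) or (z of bracket_3 in the frame of board_top between 0.035 and 0.045 m and y of bracket_3_lip in the frame of board_top below -0.025 m) or (z of bracket_3 in the frame of board_top between 0.049 and 0.059 m and y of bracket_3_lip in the frame of board_top above 0.025 m) or (z of bracket_3 in the frame of board_top between 0.063 and 0.073 m and y of bracket_3_lip in the frame of board_top below -0.025 m) or (z of bracket_3 in the frame of board_top between 0.077 and 0.087 m and y of bracket_3_lip in the frame of board_top above 0.025 m)) and ((z of bracket_4 in the frame of board_top between 0.007 and 0.017 m and y of bracket_4_lip in the frame of board_top below -0.025 m) or (z of bracket_4 in the frame of board_top between 0.021 and 0.031 m and y of bracket_4_lip in the frame of board_top above 0.025 m) or (z of bracket_4 in the frame of board_top between 0.035 and 0.045 m and y of bracket_4_lip in the frame of board_top below -0.025 m) or (z of bracket_4 in the frame of board_top between 0.049 and 0.059 m and y of bracket_4_lip in the frame of board_top above 0.025 m) or (z of bracket_4 in the frame of board_top between 0.063 and 0.073 m and y of bracket_4_lip in the frame of board_top below -0.025 m) or (z of bracket_4 in the frame of board_top between 0.077 and 0.087 m and y of bracket_4_lip in the frame of board_top above 0.025 m)) and ((z of bracket_5 in the frame of board_top between 0.007 and 0.017 m and y of bracket_5_lip in the frame of board_top below -0.025 m) or (z of bracket_5 in the frame of board_top between 0.021 and 0.031 m and y of bracket_5_lip in the frame of board_top above 0.025 m) or (z of bracket_5 in the frame of board_top between 0.035 and 0.045 m and y of bracket_5_lip in the frame of board_top below -0.025 m) or (z of bracket_5 in the frame of board_top between 0.049 and 0.059 m and y of bracket_5_lip in the frame of board_top above 0.025 m) or (z of bracket_5 in the frame of board_top between 0.063 and 0.073 m and y of bracket_5_lip in the frame of board_top below -0.025 m) or (z of bracket_5 in the frame of board_top between 0.077 and 0.087 m and y of bracket_5_lip in the frame of board_top above 0.025 m)) and ((z of bracket_6 in the frame of board_top between 0.007 and 0.017 m and y of bracket_6_lip in the frame of board_top below -0.025 m) or (z of bracket_6 in the frame of board_top between 0.021 and 0.031 m and y of bracket_6_lip in the frame of board_top above 0.025 m) or (z of bracket_6 in the frame of board_top between 0.035 and 0.045 m and y of bracket_6_lip in the frame of board_top below -0.025 m) or (z of bracket_6 in the frame of board_top between 0.049 and 0.059 m and y of bracket_6_lip in the frame of board_top above 0.025 m) or (z of bracket_6 in the frame of board_top between 0.063 and 0.073 m and y of bracket_6_lip in the frame of board_top below -0.025 m) or (z of bracket_6 in the frame of board_top between 0.077 and 0.087 m and y of bracket_6_lip in the frame of board_top above 0.025 m))))); the robot touches nothing.
It fails at once if the top board is lifted (z of board_top in the frame of stand above 0.04 m).
It fails at once if the boards below are shifted (distance of any of board_mid, board_low from where it was at the start of the episode above 0.008 m).
It fails at once if a bystander is disturbed (distance of any of wax_tin, tape_measure, offcut from where it was at the start of the episode above 0.03 m).
Of bracket_1, bracket_2, bracket_3, bracket_4, bracket_5, bracket_6 only 4 to 6 are there at a start; the rules pass over those that are not, and their reading is None.
At some moment in a run one of sanding_block, bracket_1, bracket_2, bracket_3, bracket_4, bracket_5, bracket_6 may be knocked a few centimetres aside while the robot is not near it.
Once in a run the grip may slacken for a moment while it holds something.
It also fails if it takes over 210 s, if anything falls off the work surface, if the arm or the gripper's body presses on something with over 40 N, if the wrist force passes 120 N, or if a joint passes its speed limit or range.

### The arm

A 6-joint arm with a two-finger parallel gripper is mounted at the origin on a cart in front of the work surface, level with it; the furniture and walls round the work are solid. World frame = base frame: x ahead of the robot, y to its left, z up, the work surface at z = 0. Lengths are in m, angles in rad, forces in N, time in s.
With the tool pointing down it reaches from about 0.35 to 0.975 m from the base axis. Payload 4.9 kg.
Tool frame: the origin (TCP) lies between the finger pads; the fingertips stand 14 mm ahead of it and the grasp point (between the pads) lies 5 mm behind it (manip.tcp_to_tips is the distance from the TCP to the fingertips, in m); z points along the fingers, y is the line along which they close (so a half turn about z gives the same grasp; the last joint's range is limited). The gripper opens to 85 mm and grips with 20 to 120 N. Pads are 22 mm wide; open, the fingers measure 114 mm over their backs; the gripper's body (76 mm by 85 mm) begins 54 mm behind the grasp point. The pads swing forward as they close: fully open they stand 13 mm farther back than shut.
Start: joints at [-1.223, 0.053, 1.613, -0, 1.476, -0.119], TCP at [0.281, -0.558, 0.245] pointing down, gripper open.
Joint ranges: [-3.01, 3.01], [-1.01, 2.22], [0.06, 2.58], [-1.02, 4.17], [0.09, 2.62], [-3.14, 3.14]. Speed limits (rad/s): [2.57, 2.57, 3.14, 3.14, 3.14, 3.14].

### API

Orientations are given as a unit quaternion [w, x, y, z].
In Python, from plant import manip gives the robot as it stands.
- The arm moves only by the tool servo_tool, never from a script. Its argument "moves" is a list that holds one entry, the list of rows, each a list of 7 numbers: the shift along the tool's x, y, z in mm, then the turn, a rotation vector about the tool's x, y, z in degrees, then the finger opening in mm, from 0 to 85.4. In form: [[[x, y, z, ax, ay, az, fingers], ...]]. A call has 1 to 12 rows; each row shifts and turns the commanded pose from where the row before left it, along the tool's axes as they then stand; what a row does not reach is not made up. A row lasts 1/8 s, in which the tool goes at most 62.5 mm and 10.7 degrees, less where a joint would pass 70% of its speed; a pose out of reach is approached as far as the arm can. A call with a gripper value outside its range is refused whole. The fingers move at their own pace and stop on an object; the grip force is fixed at half the most. Time passes only in rows, so rows that do not move let the fingers close. It gives the time, the measured TCP pose, the force, the opening and the grip force at its end, in the units of the state.
- manip.state(): the state, without advancing time (a new reading comes with each control period).
- manip.grab_frame(name): name is "side" or "top" or "wrist"; returns a dict with "image" (400x640x3 uint8, blue, green, red), "mtx" (3x3 intrinsics, pixels), "dist_coeffs" ([k1, k2, p1, p2, k3] as OpenCV has them; the pictures are not rectified), "eye" and "rotation" of the camera in the world. Camera axes: x right, y down, z forward; pixel columns grow to the right and rows downward; lengths in m; the calibration is good to about 2 mm. A picture is of the moment at which its call begins. There is no depth.
- manip.job_done(): hands the job in; it is judged then, once.
The state is a dict: "time": time; "joint_pos": joint angles; "joint_vel": joint speeds; "joint_efforts": joint torques, N m; "tool_pos": TCP position; "tool_rot": TCP orientation; "contact_force": force on the tool from outside, world axes, zero at the start; "ft_torque": the same for the moment, N m; "gripper_width": opening from 0.0 (shut) to 1.0 (fully open); "grasp_force": force on a finger pad.
Only numpy, scipy, OpenCV 4.12 (cv2) and the standard library are available. Lean on these libraries where they do the work, as an engineer would, in place of code of your own. Each camera call takes 0.05 s, during which the arm holds its last target. There are 200 camera calls.

## Working session

There is one attempt and no reset: what is moved stays moved. The work goes in short steps, Python scripts to look and compute and a tool call to move; the robot and the scene stay as the last step left them, time stands still between calls to the robot, and variables do not carry over. Pictures are saved under pics/ and viewed, at most 14 in all, crops included, and the job is handed in when it is done.

Besides the shell and the picture viewer there is one more tool, called after "Call:" as name(argument=value, ...), one argument or row to a line, values as JSON. servo_tool: Moves the arm, as the interface text tells. Its arguments: {"type":"object","properties":{"moves":{"type":"array"}},"required":["moves"]}

```bash
ls; mkdir -p pics
python3 - <<'E'
from plant import manip
import cv2, numpy as np
for n in ("top","side"):
    f=manip.grab_frame(n); cv2.imwrite(f"pics/{n}0.png",f["image"]); print(n,f["eye"],f["rotation"],f["mtx"],f["dist_coeffs"])
print(manip.state())
E
```

```text
pics
top [ 0.45659634 -0.04319603  1.22393728] [-0.02925225  0.71124636 -0.70195382  0.02310335] [[381.90645187   0.         319.3787975 ]
 [  0.         381.90645187 198.4356917 ]
 [  0.           0.           1.        ]] [-0.09307915  0.          0.          0.          0.        ]
side [-0.06010795  0.81161755  0.80524661] [ 0.14005875 -0.27252995  0.85095194 -0.42660493] [[402.95533564   0.         320.33302825]
 [  0.         402.95533564 202.31308699]
 [  0.           0.           1.        ]] [-0.06949158  0.          0.          0.          0.        ]
{'time': 0.1, 'joint_pos': array([-1.22301397e+00,  5.32697360e-02,  1.61410583e+00, -3.25704530e-05,
        1.47599794e+00, -1.19028279e-01]), 'joint_vel': array([-0.00161788,  0.00071158, -0.00321042,  0.00046305, -0.00067603,
       -0.00067696]), 'joint_efforts': array([-4.27142584e-05, -3.94905066e+01, -3.71363354e+01, -1.98153143e-04,
        3.87524982e-03, -3.21674668e-05]), 'tool_pos': array([ 0.28107466, -0.55765222,  0.2442294 ]), 'tool_rot': array([-8.82757715e-04,  9.72883669e-01,  2.31293262e-01, -1.17727162e-04]), 'contact_force': array([ 0.10543419,  0.15953972, -0.39478242]), 'ft_torque': array([ 0.00759319, -0.04114492,  0.0063359 ]), 'grasp_force': 0.0, 'gripper_width': 0.9979885177012392}
```

View pics/top0.png

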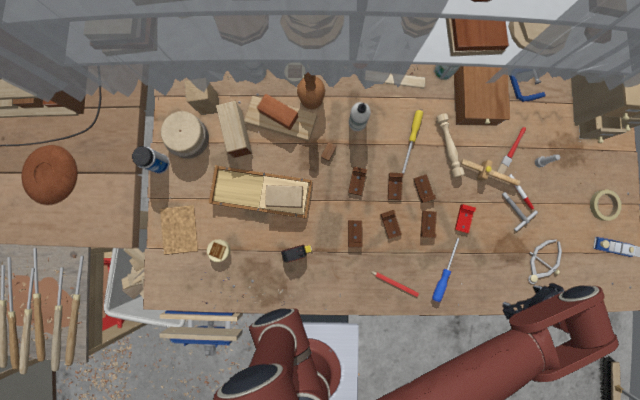

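View pics/side0.png

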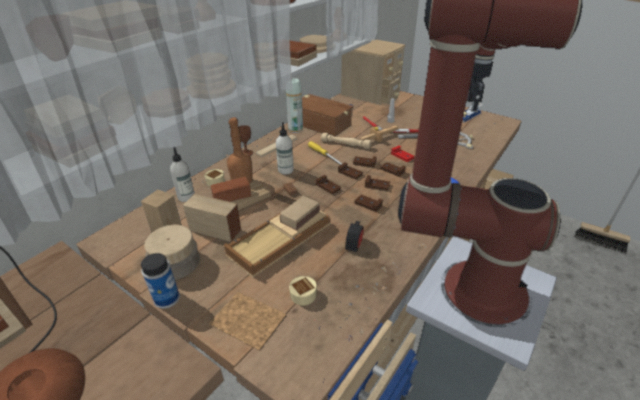

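The top view shows six dark brackets at about (358,182), (396,186), (424,188), (355,234), (391,225) and (428,225). The red look-alike is at (465,218). The stand is around (262,193) with its bay on the right, the mat is at (179,229), the tin at (218,250) and the tape at (296,254). The side view agrees.

```bash
cat > h.py <<'E'
from plant import manip
import cv2, numpy as np
from scipy.spatial.transform import Rotation as R
def rot(q): return R.from_quat(q,scalar_first=True)
def grab(n,save=None):
    f=manip.grab_frame(n)
    if save: cv2.imwrite(f"pics/{save}.png",f["image"])
    return f
def cast(f,px,z):
    px=np.asarray(px,float).reshape(-1,1,2)
    u=cv2.undistortPoints(px,np.array(f["mtx"]),np.array(f["dist_coeffs"])).reshape(-1,2)
    d=rot(f["rotation"]).apply(np.c_[u,np.ones(len(u))]); e=np.array(f["eye"])
    return e+d*((z-e[2])/d[:,2])[:,None]
def proj(f,P):
    r=rot(f["rotation"]).inv(); rv=r.as_rotvec(); t=-r.apply(f["eye"])
    return cv2.projectPoints(np.asarray(P,float).reshape(-1,3),rv,t,np.array(f["mtx"]),np.array(f["dist_coeffs"]))[0].reshape(-1,2)
def delta(target,yaw):
    """tool-frame move [mm] and turn [deg] to a pointing-down pose whose tool y lies at world yaw (rad, mod pi)"""
    s=manip.state(); r=rot(s["tool_rot"]); d=r.inv().apply(np.array(target)-s["tool_pos"])*1000
    y=r.apply([0,1,0]); cur=np.arctan2(y[1],y[0]); dy=(yaw-cur+np.pi/2)%np.pi-np.pi/2
    z=r.apply([0,0,1]); 
    print("move",d.round(1),"turn about tool z",round(-np.degrees(dy),1),"tilt",z.round(4),"tcp",s["tool_pos"].round(4),"j6",round(s["joint_pos"][5],2),"t",round(s["time"],2))
def brown(f):
    hsv=cv2.cvtColor(f["image"],cv2.COLOR_BGR2HSV); return hsv
E
python3 - <<'E'
from h import *
f=grab("top"); im=f["image"]
c=im[140:270,150:480]; cv2.imwrite("pics/c1.png",cv2.resize(c,(792,312),interpolation=cv2.INTER_CUBIC))
for p in [(358,182),(396,186),(424,188),(355,234),(391,225),(428,225),(465,218)]:
    print(p,cv2.cvtColor(im,cv2.COLOR_BGR2HSV)[p[1],p[0]])
hsv=cv2.cvtColor(im,cv2.COLOR_BGR2HSV)
for v in (75,90):
  m=((hsv[...,2]<v)).astype(np.uint8); m[:140]=0; m[260:]=0; m[:,:335]=0; m[:,480:]=0
  cs,_=cv2.findContours(m,cv2.RETR_EXTERNAL,cv2.CHAIN_APPROX_NONE)
  for k in cs:
    if cv2.contourArea(k)>60:
        q=cv2.boxPoints(cv2.minAreaRect(k)); w=cast(f,q,0.014)
        print(v,cv2.contourArea(k),q.mean(0).round(),w.mean(0).round(3),[round(np.linalg.norm(w[i]-w[i+1]),3) for i in (0,1)])
E
```

```text
(358, 182) [ 11 144  90]
(396, 186) [ 12 155  87]
(424, 188) [ 11 149  91]
(355, 234) [ 10 131  97]
(391, 225) [ 14 154  91]
(428, 225) [ 10 133  90]
(465, 218) [  1 211 184]
90 80.0 [351. 232.] [ 0.44  -0.134  0.014] [np.float64(0.039), np.float64(0.073)]
90 98.5 [390. 224.] [ 0.468 -0.256  0.014] [np.float64(0.043), np.float64(0.075)]
90 65.0 [425. 224.] [ 0.469 -0.37   0.014] [np.float64(0.078), np.float64(0.026)]
90 88.0 [420. 190.] [ 0.578 -0.355  0.014] [np.float64(0.03), np.float64(0.078)]
90 114.0 [394. 188.] [ 0.584 -0.271  0.014] [np.float64(0.087), np.float64(0.041)]
90 107.0 [358. 183.] [ 0.599 -0.153  0.014] [np.float64(0.101), np.float64(0.042)]
```

View pics/c1.png

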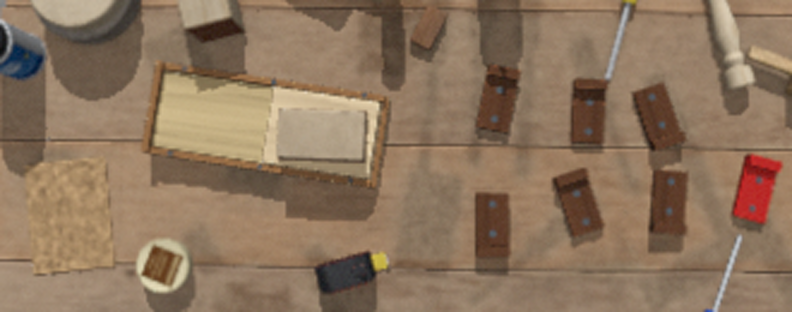

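The crop shows the block at about (322,134). The stand's long axis is tilted about 8° in the picture, with the deck on its left. Upstands are visible at the far (+x) end on the brackets at (497,100), (588,112) and (578,203). The others seem to have theirs at the near end.

Run:
```python
from h import *
f=grab("top"); 
def C(l,z): return cast(f,[(150+x/2.4,140+y/2.4) for x,y in l],z)
b=C([(278,109),(366,114),(363,160),(280,157)],0.079); print("block",b.round(3),b.mean(0).round(3))
s=C([(160,64),(388,97),(376,187),(147,152)],0.038); print("stand",s.round(3),s.mean(0).round(3))
m=C([(27,165),(105,160),(113,264),(36,272)],0.004); print("mat",m.round(3),m.mean(0).round(3))
hsv=cv2.cvtColor(f["image"],cv2.COLOR_BGR2HSV)
mk=(hsv[...,1]<70).astype(np.uint8); mk[:182]=0;mk[210:]=0;mk[:,:262]=0;mk[:,306:]=0
cs,_=cv2.findContours(mk,0,1); k=max(cs,key=cv2.contourArea); q=cv2.boxPoints(cv2.minAreaRect(k)); w=cast(f,q,.079); print("blk mask",w.round(3),w.mean(0).round(3),cv2.contourArea(k))
delta([*b.mean(0)[:2],0.3],0)
```

```text
block [[0.579 0.13  0.079]
 [0.574 0.019 0.079]
 [0.516 0.021 0.079]
 [0.518 0.126 0.079]] [0.547 0.074 0.079]
stand [[ 0.641  0.294  0.038]
 [ 0.601 -0.007  0.038]
 [ 0.483  0.006  0.038]
 [ 0.525  0.307  0.038]] [0.562 0.15  0.038]
mat [[0.507 0.483 0.004]
 [0.515 0.375 0.004]
 [0.376 0.359 0.004]
 [0.362 0.465 0.004]] [0.44  0.421 0.004]
blk mask [[0.589 0.142 0.079]
 [0.591 0.011 0.079]
 [0.515 0.01  0.079]
 [0.513 0.14  0.079]] [0.552 0.076 0.079] 914.5
move [ 521.5 -444.6  -54.8] turn about tool z -63.3 tilt [-4.0e-04  1.2e-03 -1.0e+00] tcp [ 0.2812 -0.5578  0.2445] j6 -0.12 t 0.2
```

Call:
servo_tool(
  moves=[
    [[43.5,-37,-4.6,0,0,0,85],[43.5,-37,-4.6,0,0,0,85],[43.5,-37,-4.6,0,0,0,85],[43.5,-37,-4.6,0,0,0,85],[43.5,-37,-4.6,0,0,0,85],[43.5,-37,-4.6,0,0,0,85],[43.5,-37,-4.6,0,0,0,85],[43.5,-37,-4.6,0,0,0,85],[43.5,-37,-4.6,0,0,0,85],[43.5,-37,-4.6,0,0,0,85],[43.5,-37,-4.6,0,0,0,85],[43.5,-37,-4.6,0,0,0,85]],
  ],
)

```text
time: 1.7
tool_pos: [0.548, 0.0752, 0.3006]
tool_rot: [0.0, 0.973, 0.231, 0.0]
contact_force: [0.8, -0.2, 0.1]
gripper_width: 0.998
grasp_force: 0.0
```

Call:
servo_tool(
  moves=[
    [[0,0,0,0,0,-10.2,85],[0,0,0,0,0,-10.2,85],[0,0,0,0,0,-10.2,85],[0,0,0,0,0,-10.2,85],[0,0,0,0,0,-10.2,85],[0,0,0,0,0,-10,85],[0,0,0,0,0,0,85]],
  ],
)

```text
time: 2.58
tool_pos: [0.5475, 0.0733, 0.3002]
tool_rot: [-0.0, 0.722, 0.692, -0.0]
contact_force: [-0.1, 0.1, 0.5]
gripper_width: 0.993
grasp_force: 0.0
```

Run:
```python
from h import *
s=manip.state();f=grab("wrist","w1"); 
r=rot(s["tool_rot"]); print("cam offset in tool",r.inv().apply(f["eye"]-s["tool_pos"]).round(3), "axes",(r.inv()*rot(f["rotation"])).as_matrix().round(3))
print(f["mtx"],f["dist_coeffs"])
delta([.547,.075,.3],np.radians(-2.5))
print("proj",proj(f,[(.547,.075,.079),(.562,.150,.036)]).round(0))
```

```text
cam offset in tool [ 0.069 -0.001 -0.129] axes [[-0.    -0.963 -0.271]
 [ 1.    -0.     0.001]
 [-0.001 -0.271  0.963]]
[[291.67974699   0.         314.19890915]
 [  0.         291.67974699 200.24134211]
 [  0.           0.           1.        ]] [-0.00186114  0.          0.          0.          0.        ]
move [ 1.7 -0.6  0.3] turn about tool z 0.1 tilt [-4.e-04  0.e+00 -1.e+00] tcp [0.5475 0.0733 0.3003] j6 0.04 t 2.62
proj [[314. 176.]
 [324. 111.]]
```

View pics/w1.png

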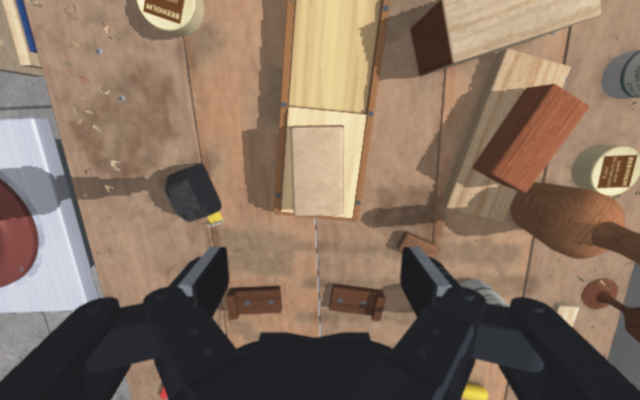

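The wrist view shows the block with corners at about (291,127), (344,125), (343,214) and (292,216), the board under it, and two brackets at (257,300) and (357,299).

Run:
```python
from h import *
f=grab("wrist")
b=cast(f,[(291,127),(344,125),(343,214),(292,216)],0.079);print("block",b.round(4),b.mean(0).round(4))
r=cast(f,[(296,0),(276,209),(386,0),(355,217)],.036); print("rails outer/top",r.round(4))
bd=cast(f,[(287,108),(366,114),(354,218),(282,212)],.042); print("board",bd.round(4),bd.mean(0).round(4))
y=(b[0]+b[1]-b[2]-b[3]); yaw=np.arctan2(y[1],y[0])-np.pi/2; print("blk yaw",np.degrees(yaw))
y=(bd[0]+bd[1]-bd[2]-bd[3]); print("board yaw",np.degrees(np.arctan2(y[1],y[0]))-90)
delta([*b.mean(0)[:2],.070],yaw)
```

```text
block [[0.5222 0.1334 0.079 ]
 [0.5839 0.133  0.079 ]
 [0.581  0.0242 0.079 ]
 [0.5165 0.0242 0.079 ]] [0.5509 0.0787 0.079 ]
rails outer/top [[0.534  0.2765 0.036 ]
 [0.4906 0.0211 0.036 ]
 [0.6395 0.2721 0.036 ]
 [0.6019 0.0044 0.036 ]]
board [[0.5158 0.156  0.042 ]
 [0.6157 0.1445 0.042 ]
 [0.5997 0.0051 0.042 ]
 [0.4995 0.0182 0.042 ]] [0.5577 0.0809 0.042 ]
blk yaw -2.2515516540356906
board yaw -6.653164840060242
move [  5.6   3.2 230.3] turn about tool z -0.2 tilt [-3.e-04  0.e+00 -1.e+00] tcp [0.5475 0.0733 0.3003] j6 0.04 t 2.67
```

Call:
servo_tool(
  moves=[
    [[5.6,3.2,50,0,0,0,85],[0,0,50,0,0,0,85],[0,0,50,0,0,0,85],[0,0,40,0,0,0,85],[0,0,30,0,0,0,85],[0,0,18,0,0,0,85],[0,0,0,0,0,0,85],[0,0,0,0,0,0,50],[0,0,0,0,0,0,50],[0,0,0,0,0,0,50],[0,0,0,0,0,0,50],[0,0,0,0,0,0,50]],
  ],
)

```text
time: 4.18
tool_pos: [0.5527, 0.0788, 0.0648]
tool_rot: [0.001, 0.721, 0.693, 0.001]
contact_force: [0.2, -0.3, 5.9]
gripper_width: 0.712
grasp_force: 68.3
```

Call:
servo_tool(
  moves=[
    [[0,0,-10,0,0,0,50],[0,0,-30,0,0,0,50],[0,0,-40,0,0,0,50],[0,0,-40,0,0,0,50],[42,-15.8,0,0,0,0,50],[42,-15.8,0,0,0,0,50],[42,-15.8,0,0,0,0,50],[42,-15.8,0,0,0,0,50],[42,-15.8,0,0,0,0,50],[42,-15.8,0,0,0,0,50],[42,-15.8,0,0,0,0,50],[42,-15.8,0,0,0,0,50]],
  ],
)

```text
time: 5.68
tool_pos: [0.4368, 0.4205, 0.1822]
tool_rot: [-0.0, 0.721, 0.693, -0.001]
contact_force: [-0.7, -0.4, -2.0]
gripper_width: 0.713
grasp_force: 67.6
```

Run:
```python
from h import *
f=grab("top");s=manip.state();print(s["gripper_width"],s["grasp_force"],s["contact_force"])
g=grab("wrist")
cv2.imwrite("pics/m1.png",np.vstack([f["image"][120:300,100:420],cv2.resize(g["image"],(320,200))]))
m=cast(f,[(150+x/2.4,140+y/2.4) for x,y in [(27,165),(105,160),(113,264),(36,272)]],.004).mean(0)
delta([m[0],m[1],.0285],np.radians(-2.3))
```

```text
0.7081667127083062 67.4297547340393 [-3.50161219  0.79078436 -0.80382295]
move [ -1.7   4.4 153.7] turn about tool z 0.3 tilt [-1.4e-03  7.0e-04 -1.0e+00] tcp [0.4358 0.4224 0.1822] j6 0.68 t 5.78
```

View pics/m1.png

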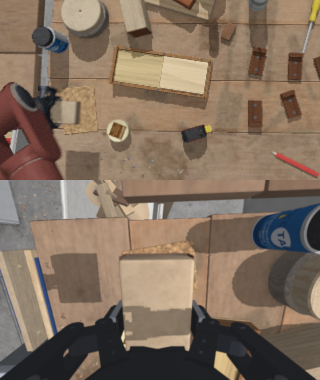

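The block is held over the mat and the boards have stayed in place, so I'm lowering it.

Call:
servo_tool(
  moves=[
    [[-1.7,4.4,40,0,0,0,50],[0,0,40,0,0,0,50],[0,0,40,0,0,0,50],[0,0,22,0,0,0,50],[0,0,8,0,0,0,50],[0,0,4,0,0,0,50],[0,0,0,0,0,0,50],[0,0,0,0,0,0,85],[0,0,0,0,0,0,85],[0,0,0,0,0,0,85],[0,0,0,0,0,0,85]],
  ],
)

```text
time: 7.15
tool_pos: [0.4424, 0.4177, 0.0287]
tool_rot: [0.0, 0.721, 0.693, 0.0]
contact_force: [0.4, -0.5, 0.1]
gripper_width: 0.998
grasp_force: 0.0
```

Call:
servo_tool(
  moves=[
    [[0,0,-20,0,0,0,85],[0,0,-50,0,0,0,85],[0,0,-60,0,0,0,85],[0,0,-60,0,0,0,85],[0,0,0,0,0,0,85]],
  ],
)

```text
time: 7.78
tool_pos: [0.4453, 0.4199, 0.2283]
tool_rot: [0.001, 0.721, 0.693, 0.008]
contact_force: [-0.3, -0.2, 0.7]
gripper_width: 0.999
grasp_force: 0.0
```

Run:
```python
from h import *
f=grab("wrist","w2")
# board target: mid of near edge
delta([.5477,-.03,.12],np.radians(-6.9+90))
delta([.5477,-.03,.12],np.radians(-6.9))
```

```text
move [-445.   120.7  102.5] turn about tool z -85.4 tilt [ 0.007   0.0052 -1.    ] tcp [0.4439 0.4188 0.2241] j6 0.67 t 7.83
move [-445.   120.7  102.5] turn about tool z 4.6 tilt [ 0.007   0.0052 -1.    ] tcp [0.4439 0.4188 0.2241] j6 0.67 t 7.83
```

View pics/w2.png

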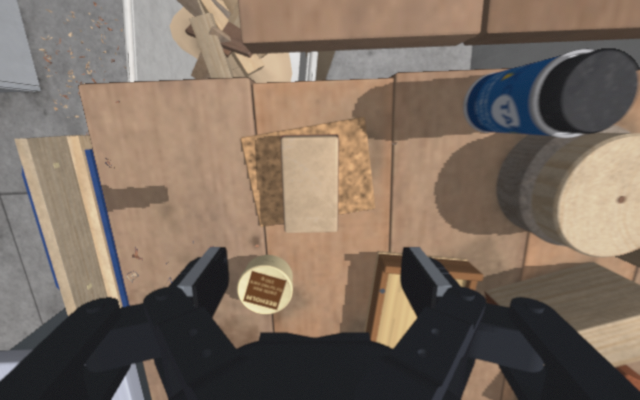

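The block lies flat at (310,184), on the mat at (309,172). Next I look at the stand from above and close the fingers for the push.

Call:
servo_tool(
  moves=[
    [[-46,17.7,-16.5,0,0,0,0],[-46,17.7,-16.5,0,0,0,0],[-46,17.7,-16.5,0,0,0,0],[-46,17.7,-16.5,0,0,0,0],[-46,17.7,-16.5,0,0,0,0],[-46,17.7,-16.5,0,0,0,0],[-46,17.7,-16.5,0,0,0,0],[0,0,0,0,0,4.8,0],[0,0,0,0,0,0,0],[0,0,0,0,0,0,0]],
  ],
)

```text
time: 9.07
tool_pos: [0.5528, 0.0914, 0.3328]
tool_rot: [-0.001, 0.749, 0.663, -0.001]
contact_force: [-0.6, 0.0, -0.4]
gripper_width: -0.002
grasp_force: 0.0
```

Run:
```python
from h import *
f=grab("wrist","w3")
delta([.5477,-.03,.12],np.radians(-6.9))
cv2.imwrite("pics/w3c.png",cv2.resize(f["image"][0:270,220:440],(660,810))[:600])
cv2.imwrite("pics/w3c.png",cv2.resize(f["image"][0:270,200:470],(600,600)))
```

```text
move [-121.2    9.9  213. ] turn about tool z -0.0 tilt [-0.0018 -0.     -1.    ] tcp [0.5529 0.0915 0.333 ] j6 0.15 t 9.12
```

View pics/w3c.png

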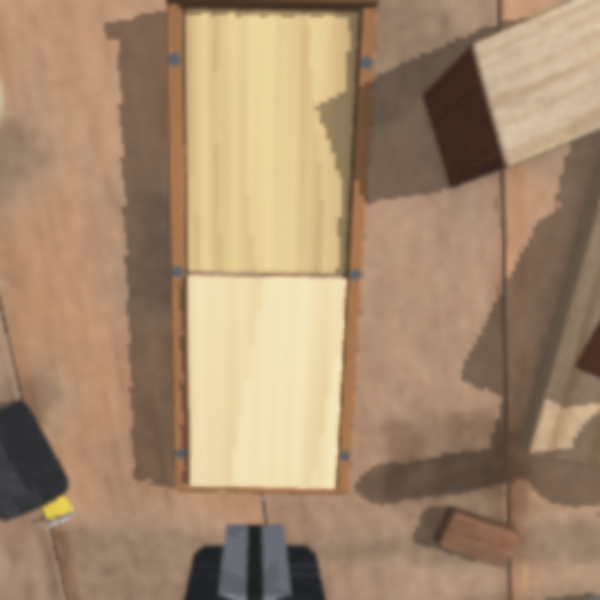

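The crop shows the board with corners at about (189,276), (346,277), (336,489) and (189,489). The deck ends at row 9, the fingers are shut at (253,560), and the offcut is at (478,535).

Run:
```python
from h import *
f=grab("wrist")
P=lambda l,z: cast(f,[(200+x/2.2222,y/2.2222) for x,y in l],z)
b=P([(189,276),(346,277),(336,489),(189,489)],.042); print("board",b.round(4),b.mean(0).round(4),[np.linalg.norm(b[i]-b[(i+1)%4]).round(4) for i in range(4)])
d=P([(185,274),(350,274),(358,10),(185,10)],.029); print("deck",d.round(4),d.mean(0).round(4))
r=P([(174,59),(181,455),(367,62),(345,456)],.036); print("screws",r.round(4),np.degrees(np.arctan2(r[[0,2],0]-r[[1,3],0],r[[0,2],1]-r[[1,3],1])), r.mean(0))
e=P([(180,4),(362,6)],.044); print("stop",e.round(4))
```

```text
board [[0.5188 0.1568 0.042 ]
 [0.6164 0.1443 0.042 ]
 [0.5979 0.0047 0.042 ]
 [0.4979 0.0169 0.042 ]] [0.5577 0.0807 0.042 ] [np.float64(0.0984), np.float64(0.1408), np.float64(0.1008), np.float64(0.1414)]
deck [[0.5151 0.1582 0.029 ]
 [0.6208 0.1454 0.029 ]
 [0.6376 0.2935 0.029 ]
 [0.5374 0.3057 0.029 ]] [0.5777 0.2257 0.029 ]
screws [[0.5276 0.2793 0.036 ]
 [0.4952 0.0399 0.036 ]
 [0.6395 0.2641 0.036 ]
 [0.6067 0.0256 0.036 ]] [7.71533068 7.83545698] [0.56723917 0.1522588  0.036     ]
stop [[0.5358 0.3039 0.044 ]
 [0.6373 0.2905 0.044 ]]
```

Call:
servo_tool(
  moves=[
    [[0,0,0,0,0,0.8,0],[-40,2.1,0,0,0,0,0],[-40,2.1,0,0,0,0,0],[-31,2.1,0,0,0,0,0],[0,0,60,0,0,0,0],[0,0,60,0,0,0,0],[0,0,60,0,0,0,0],[0,0,60,0,0,0,0],[0,0,30,0,0,0,0],[0,0,15,0,0,0,0],[0,0,0,0,0,0,0],[0,0,0,0,0,0,0]],
  ],
)

```text
time: 10.68
tool_pos: [0.546, -0.02, 0.051]
tool_rot: [0.001, 0.754, 0.657, 0.001]
contact_force: [0.6, -0.6, 0.7]
gripper_width: 0.005
grasp_force: 0.0
```

Run:
```python
from h import *
delta([.5442,-.0194,.048],np.radians(-7.7))
delta([.5668,.1492,.048],np.radians(-7.7))
```

```text
move [ 0.4 -1.9  3. ] turn about tool z -0.1 tilt [ 3.4e-03 -6.0e-04 -1.0e+00] tcp [ 0.546 -0.02   0.051] j6 -0.04 t 10.68
move [170.5  -2.5   3. ] turn about tool z -0.1 tilt [ 3.4e-03 -6.0e-04 -1.0e+00] tcp [ 0.546 -0.02   0.051] j6 -0.04 t 10.68
```

Call:
servo_tool(
  moves=[
    [[0,-2,0,0,0,0,0],[0,0,0,0,0,0,0],[10,0,0,0,0,0,0],[8,0,0,0,0,0,0],[8,0,0,0,0,0,0],[8,0,0,0,0,0,0],[8,0,0,0,0,0,0],[8,0,0,0,0,0,0],[0,0,0,0,0,0,0]],
  ],
)

```text
time: 11.8
tool_pos: [0.5493, 0.0307, 0.0489]
tool_rot: [-0.0, 0.754, 0.657, 0.0]
contact_force: [-0.8, 0.1, 0.0]
gripper_width: -0.002
grasp_force: 0.0
```

Call:
servo_tool(
  moves=[
    [[10,0,0,0,0,0,0],[10,0,0,0,0,0,0],[10,0,0,0,0,0,0],[10,0,0,0,0,0,0],[10,0,0,0,0,0,0],[10,0,0,0,0,0,0],[10,0,0,0,0,0,0],[10,0,0,0,0,0,0],[10,0,0,0,0,0,0],[10,0,0,0,0,0,0],[8,0,0,0,0,0,0],[0,0,0,0,0,0,0]],
  ],
)

```text
time: 13.3
tool_pos: [0.5642, 0.1376, 0.049]
tool_rot: [-0.0, 0.754, 0.657, 0.0]
contact_force: [-0.1, -0.0, 0.2]
gripper_width: 0.003
grasp_force: 0.0
```

Run:
```python
from h import *
f=grab("wrist","w4"); delta([.5668,.1492,.048],np.radians(-7.7)); print(manip.state()["contact_force"])
t=grab("top"); cv2.imwrite("pics/t4.png",np.hstack([cv2.resize(t["image"][150:240,190:330],(560,360))]))
```

```text
move [12.2  1.   1. ] turn about tool z -0.1 tilt [ 1.e-04  1.e-04 -1.e+00] tcp [0.5642 0.1373 0.049 ] j6 0.25 t 13.35
[-0.86848466 -0.89787967  0.44227236]
```

View pics/t4.png

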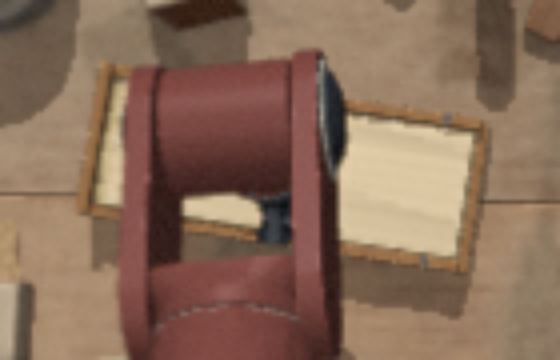

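Call:
servo_tool(
  moves=[
    [[4,0,0,0,0,0,0],[4,0,0,0,0,0,0],[3,0,0,0,0,0,0],[2,0,0,0,0,0,0],[0,0,0,0,0,0,0]],
  ],
)

```text
time: 14.02
tool_pos: [0.5659, 0.1498, 0.049]
tool_rot: [0.0, 0.754, 0.657, -0.0]
contact_force: [0.5, -0.3, 0.4]
gripper_width: 0.002
grasp_force: 0.5
```

Call:
servo_tool(
  moves=[
    [[2,0,0,0,0,0,0],[0,0,0,0,0,0,0]],
  ],
)

```text
time: 14.28
tool_pos: [0.566, 0.15, 0.049]
tool_rot: [0.001, 0.754, 0.657, -0.002]
contact_force: [-1.8, -7.6, 1.5]
gripper_width: -0.0
grasp_force: 3.8
```

It's at the stop, with a reaction of about 8 N. Now I back off, rise, and measure both the board and the brackets.

Call:
servo_tool(
  moves=[
    [[-6,0,0,0,0,0,0],[-4,0,-10,0,0,0,60],[0,0,-50,0,0,0,60],[0,0,-60,0,0,0,60],[0,0,-60,0,0,0,60],[0,0,-60,0,0,0,60],[-40,0,-40,0,0,0,60],[-30,0,0,0,0,0,60],[0,0,0,0,0,0,60],[0,0,0,0,0,0,60]],
  ],
)

```text
time: 15.52
tool_pos: [0.5549, 0.073, 0.3288]
tool_rot: [-0.0, 0.754, 0.657, 0.0]
contact_force: [0.2, -0.2, -0.1]
gripper_width: 0.702
grasp_force: 0.0
```

Run:
```python
from h import *
f=grab("wrist","w5"); hsv=cv2.cvtColor(f["image"],cv2.COLOR_BGR2HSV)
delta([.39,-.26,.33],np.radians(90))
ys=np.array([.134,.991]); print(proj(f,[(.5777,.2295,.041),(*(np.array([.5777,.2295])-.07*ys),.041),(.5577,.0807,.03)]).round(1))
im=cv2.resize(f["image"],(800,500)); cv2.imwrite("pics/w5b.png",im)
```

```text
move [-352.6 -118.1   -1.6] turn about tool z 82.2 tilt [-9.e-04  6.e-04 -1.e+00] tcp [0.5549 0.0733 0.3285] j6 0.13 t 15.57
[[315.7  46.6]
 [315.8 103.6]
 [315.9 161.4]]
```

View pics/w5b.png

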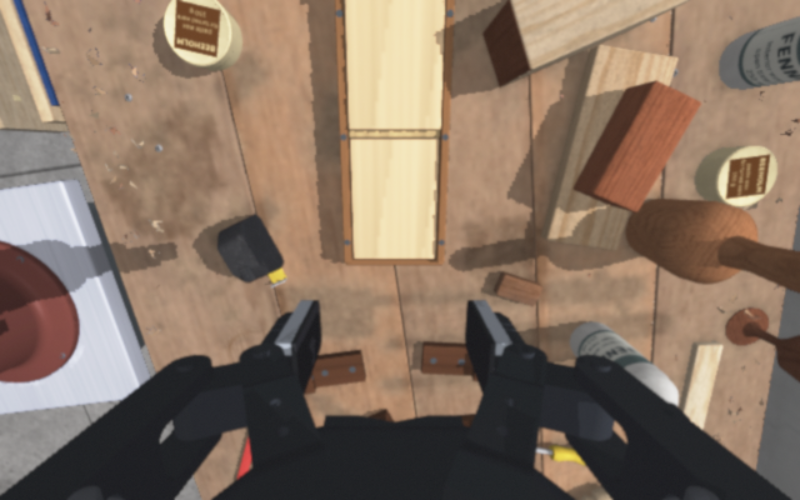

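The board's near edge is at row 103, where I predicted 103.6, so it's home. Two brackets show at the bottom, and the tape, offcut and tins look untouched. I'm now going over the bracket field.

Call:
servo_tool(
  moves=[
    [[-54.6,-1.9,-4,0,0,0,60],[-54.6,-1.9,-4,0,0,0,60],[-54.6,-1.9,-4,0,0,0,60],[-54.6,-1.9,-4,0,0,0,60],[-54.6,-1.9,-4,0,0,0,60],[-54.6,-1.9,-4,0,0,0,60],[0,0,0,0,0,10.3,60],[0,0,0,0,0,10.3,60],[0,0,0,0,0,10.3,60],[0,0,0,0,0,10.3,60],[0,0,0,0,0,10.3,60],[0,0,0,0,0,10.3,60]],
  ],
)

```text
time: 17.08
tool_pos: [0.4996, -0.2494, 0.3522]
tool_rot: [-0.001, 0.985, 0.174, -0.0]
contact_force: [0.3, 0.7, 0.5]
gripper_width: 0.704
grasp_force: 0.0
```

Call:
servo_tool(
  moves=[
    [[0,0,0,0,0,10.3,60],[0,0,0,0,0,10.1,60],[0,0,0,0,0,0,60],[0,0,0,0,0,0,60]],
  ],
)

```text
time: 17.58
tool_pos: [0.4994, -0.2499, 0.3526]
tool_rot: [-0.0, 1.0, 0.001, -0.0]
contact_force: [0.2, -0.6, -0.3]
gripper_width: 0.704
grasp_force: 0.0
```

```bash
cat >> h.py <<'E'
def brackets(f,zt=.014,vmax=100,show=True):
    hsv=cv2.cvtColor(f["image"],cv2.COLOR_BGR2HSV); m=((hsv[...,2]<vmax)&(hsv[...,1]>95)&(hsv[...,0]<20)).astype(np.uint8)
    m=cv2.morphologyEx(m,cv2.MORPH_CLOSE,np.ones((3,3),np.uint8)); out=[]
    for k in cv2.findContours(m,cv2.RETR_EXTERNAL,cv2.CHAIN_APPROX_NONE)[0]:
        if cv2.contourArea(k)<250: continue
        w=cast(f,k.reshape(-1,2),zt)[:,:2].astype(np.float32)*1000
        (c,s,a)=cv2.minAreaRect(w); 
        if s[0]<s[1]: s=(s[1],s[0]); a+=90
        a=(a+90)%180-90
        if 60<s[0]<115 and 30<s[1]<65:
            out.append((c,s,a)); print("xy",np.round(c,1),"size",np.round(s,1),"long axis deg",round(a,1),"px",k.reshape(-1,2).mean(0).round(0),"n",cv2.contourArea(k))
    return out
E
python3 - <<'E'
from h import *
f=grab("wrist","w6"); delta([.5,-.25,.35],np.radians(90)); brackets(f)
cv2.imwrite("pics/w6b.png",cv2.resize(f["image"][0:320,150:560],(800,624))[:600])
E
```

```text
move [ 0.7 -0.   2.7] turn about tool z 0.1 tilt [-4.e-04  5.e-04 -1.e+00] tcp [ 0.4993 -0.25    0.3527] j6 0.97 t 17.62
xy [ 438.8 -147.3] size [86.6 44.1] long axis deg -2.2 px [255. 199.] n 524.5
xy [ 464.8 -259.4] size [69.8 42.3] long axis deg 17.8 px [321. 179.] n 480.0
xy [ 473.3 -369.5] size [87.1 43.3] long axis deg 9.6 px [390. 181.] n 629.0
xy [ 583.3 -354.2] size [79.4 43.9] long axis deg 35.1 px [388. 110.] n 677.5
xy [ 586.2 -271.8] size [73.4 41.9] long axis deg -2.1 px [333. 102.] n 658.0
xy [ 606.7 -152.2] size [85.6 43.9] long axis deg -8.8 px [252.  89.] n 894.5
```

View pics/w6b.png

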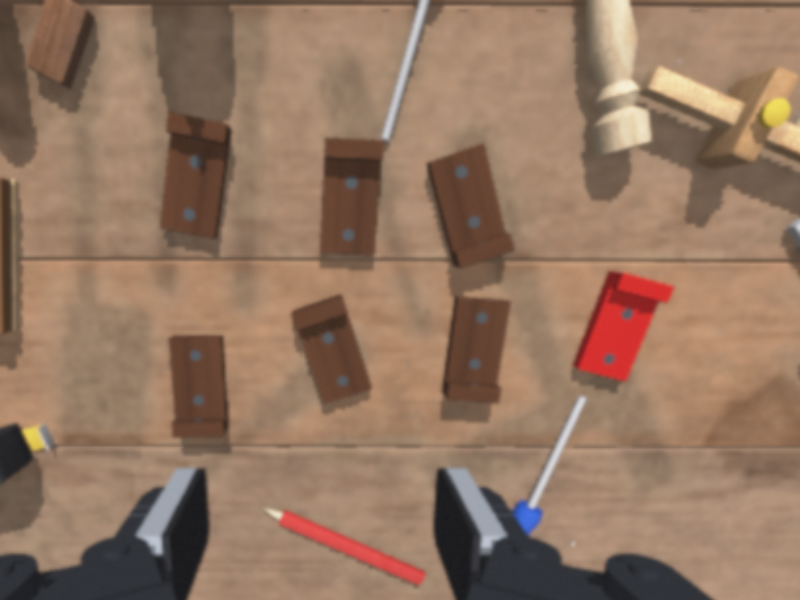

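All six brackets are clear. The upstands are at the far end on A (195,175), B (350,195) and E (332,350), and at the near end on C (470,205), D (198,385) and F (476,348). The screw dots give each axis.

Run:
```python
from h import *
f=grab("wrist")
P=lambda l,z: cast(f,[(150+x/1.951,y/1.95) for x,y in l],z)[:,:2]*1000
S=dict(A=[(194,160),(189,214),(161,234),(216,238)],B=[(351,183),(348,235),(321,254),(374,254)],E=[(328,338),(342,381),(323,409),(370,393)],
C=[(474,222),(461,171),(428,161),(484,145)],D=[(198,400),(195,355),(170,337),(222,336)],F=[(474,364),(482,317),(455,296),(509,299)])
for k,l in S.items():
    p=P(l,.014); u=p[0]-p[1]; L=np.linalg.norm(u); u/=L; e=(p[2]+p[3])/2
    print(k,"upstand dir",np.degrees(np.arctan2(u[1],u[0])).round(1),"gap",L.round(1),"end->screw1",(p[1]-e).dot(u).round(1),"lat",np.round(np.cross(u,e-p[1]),1),"w",np.linalg.norm(p[2]-p[3]).round(1),"centre",(e+42*u).round(1))
```

```text
A upstand dir -8.9 gap 40.1 end->screw1 16.7 lat -1.2 w 43.5 centre [ 604.3 -151.4]
B upstand dir -2.6 gap 38.9 end->screw1 14.7 lat -0.5 w 42.4 centre [ 591. -273.]
E upstand dir 18.1 gap 38.9 end->screw1 18.1 lat 1.7 w 42.6 centre [ 466.2 -258.9]
C upstand dir -161.2 gap 39.8 end->screw1 13.7 lat -0.4 w 43.5 centre [ 584.5 -366.4]
D upstand dir -179.6 gap 39.4 end->screw1 15.7 lat 1.8 w 43.3 centre [ 440.1 -146.5]
F upstand dir 174.8 gap 39.9 end->screw1 15.8 lat -2.7 w 44.3 centre [ 472.9 -377.5]<stdin>:8: DeprecationWarning: Arrays of 2-dimensional vectors are deprecated. Use arrays of 3-dimensional vectors instead. (deprecated in NumPy 2.0)
```

Add to h.py:
```python
def find(px=None,tag=None,z=.014,grip=5.0):
    """bracket nearest the picture's middle: screws and contour -> centre, upstand direction; prints the move to the grip pose"""
    f=grab("wrist",tag); im=f["image"]; hsv=cv2.cvtColor(im,cv2.COLOR_BGR2HSV)
    m=((hsv[...,2]<115)&(hsv[...,1]>95)&(hsv[...,0]<20)).astype(np.uint8); m[300:]=0
    m=cv2.morphologyEx(m,cv2.MORPH_OPEN,np.ones((3,3),np.uint8))
    c0=np.array(px if px is not None else (314,190)); best=None
    for k in cv2.findContours(m,cv2.RETR_EXTERNAL,cv2.CHAIN_APPROX_NONE)[0]:
        if cv2.contourArea(k)<700: continue
        d=np.linalg.norm(k.reshape(-1,2).mean(0)-c0)
        if best is None or d<best[0]: best=(d,k)
    k=best[1]; fill=np.zeros_like(m); cv2.drawContours(fill,[cv2.convexHull(k)],-1,1,-1); fill=cv2.erode(fill,np.ones((5,5)))
    s=((hsv[...,1]<95)&(fill>0)).astype(np.uint8); n,_,st,ce=cv2.connectedComponentsWithStats(s)
    W=lambda p: cast(f,p,z)[:,:2]*1000
    idx=[i for i in range(1,n) if st[i,4]>=4]; w=W(ce[idx]) if idx else np.zeros((0,2)); ct=W(k.reshape(-1,2).astype(float))
    print("screws px",[(ce[i].round(0).tolist(),int(st[i,4])) for i in idx],"area",cv2.contourArea(k))
    pr=[(abs(np.linalg.norm(w[i]-w[j])-39.5),i,j) for i in range(len(w)) for j in range(i)]
    e,i,j=min(pr); mid=(w[i]+w[j])/2; u=(w[i]-w[j])/np.linalg.norm(w[i]-w[j]); t=(ct-mid)@u
    lo,hi=-t.min(),t.max()
    if lo>hi: u=-u; lo,hi=hi,lo
    v=np.array([-u[1],u[0]]); l=(ct-mid)@v
    c=mid+6*u; g=c+grip*u
    print("gap",round(39.5+e,1),"free/upstand ext",lo.round(1),hi.round(1),"lat",l.min().round(1),l.max().round(1),"centre by screws",c.round(1),"by free end",(mid+u*(42-lo)).round(1),"dir",np.degrees(np.arctan2(u[1],u[0])).round(1))
    delta([g[0]/1000,g[1]/1000,.013],np.arctan2(u[0],-u[1]))
```

```text
(no output)
```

Call:
servo_tool(
  moves=[
    [[27.5,-24.5,42,0,0,0,60],[27.5,-24.5,42,0,0,0,60],[27.5,-24.5,42,0,0,0,60],[27.5,-24.5,42,0,0,0,60],[0,0,0,0,0,8.9,60],[0,0,0,0,0,0,60],[0,0,0,0,0,0,60]],
  ],
)

```text
time: 18.55
tool_pos: [0.6096, -0.1529, 0.1861]
tool_rot: [0.0, 0.997, -0.077, 0.001]
contact_force: [0.1, -0.2, 0.1]
gripper_width: 0.7
grasp_force: 0.0
```

```bash
python3 -c "
from h import *
find(tag='a1')"
```

```text
screws px [([313.0, 178.0], 82), ([312.0, 213.0], 70)] area 3042.0
gap 39.9 free/upstand ext 34.1 49.9 lat -22.1 21.7 centre by screws [ 604.6 -150.5] by free end [ 606.5 -150.9] dir -10.9
move [ -0.6  -1.6 173.2] turn about tool z 2.0 tilt [ 1.9e-03 -7.0e-04 -1.0e+00] tcp [ 0.6096 -0.153   0.1862] j6 1.36 t 18.6
```

Call:
servo_tool(
  moves=[
    [[1.4,-1.6,50,0,0,0,60],[0,0,50,0,0,2,60],[0,0,40,0,0,0,60],[0,0,23,0,0,0,60],[0,0,10,0,0,0,60],[0,0,0,0,0,0,60],[0,0,0,0,0,0,60],[0,0,0,0,0,0,30],[0,0,0,0,0,0,30],[0,0,0,0,0,0,30],[0,0,0,0,0,0,30],[0,0,0,0,0,0,30]],
  ],
)

```text
time: 20.1
tool_pos: [0.6123, -0.1517, 0.014]
tool_rot: [0.0, 0.995, -0.095, 0.002]
contact_force: [0.5, -0.5, 5.8]
gripper_width: 0.496
grasp_force: 63.0
```

Call:
servo_tool(
  moves=[
    [[0,0,-10,0,0,0,30],[0,0,-40,0,0,0,30],[0,0,-50,0,0,0,30],[0,0,-50,0,0,-10,30],[0,0,0,0,0,-10,30],[0,0,0,0,0,-10,30],[0,0,0,0,0,-10,30],[0,0,0,0,0,-10,30],[0,0,0,0,0,-10,30],[0,0,0,0,0,-10,30],[0,0,0,0,0,-10,30],[0,0,0,0,0,-10,30]],
  ],
)

```text
time: 21.6
tool_pos: [0.6104, -0.1509, 0.1619]
tool_rot: [-0.0, 0.77, 0.639, -0.0]
contact_force: [-0.2, 0.6, -1.6]
gripper_width: 0.496
grasp_force: 62.3
```

Call:
servo_tool(
  moves=[
    [[0,0,0,0,0,-3.2,30],[43,-9.5,0,0,0,0,30],[43,-9.5,0,0,0,0,30],[43,-9.5,0,0,0,0,30],[43,-9.5,0,0,0,0,30],[43,-9.5,0,0,0,0,30],[43,-9.5,0,0,0,0,30],[43,-9.5,0,0,0,0,30],[43,-9.5,0,0,0,0,30],[43,-9.5,0,0,0,0,30],[0,0,0,0,0,0,30],[0,0,0,0,0,0,30]],
  ],
)

```text
time: 23.1
tool_pos: [0.5781, 0.2435, 0.1618]
tool_rot: [0.0, 0.753, 0.658, -0.0]
contact_force: [0.9, -0.7, -1.2]
gripper_width: 0.502
grasp_force: 62.4
```

```bash
sed -i 's/c=mid+6\*u/c=mid+8*u/' h.py
cat >> h.py <<'E'
YS=np.array([.134,.991]); B=np.array([.5777,.2295])
def place(level,grip,zg,sign,off=.011):
    """TCP target: bracket centre at sign*off along the board; grip = bracket centre -> TCP along the upstand, m"""
    p=B+sign*(off+grip)*YS; print("level",level); s=manip.state(); print("grip",round(s["gripper_width"],3),round(s["grasp_force"],1))
    delta([*p,.041+.014*(level-1)+zg+.0005],np.radians(-7.7))
E
python3 -c "
from h import *
f=grab('wrist','p1'); place(1,.0059,.014,1)"
```

```text
level 1
grip 0.492 62.4
move [  3.5   1.3 106.3] turn about tool z -0.1 tilt [-5.e-04 -5.e-04 -1.e+00] tcp [0.5782 0.2431 0.1618] j6 0.42 t 23.15
```

View pics/p1.png

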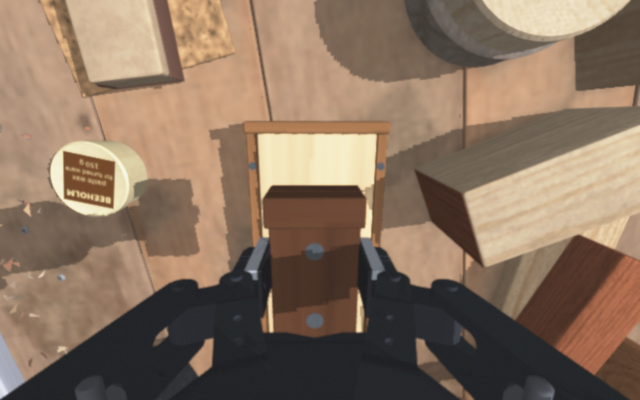

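The bracket is held level above the board with its upstand towards the stop (screws at (314,252) and (314,321)). Lowering it.

Call:
servo_tool(
  moves=[
    [[3.5,1.3,40,0,0,0,30],[0,0,40,0,0,0,30],[0,0,16,0,0,0,30],[0,0,7,0,0,0,30],[0,0,3,0,0,0,30],[0,0,0,0,0,0,30],[0,0,0,0,0,0,30]],
  ],
)

```text
time: 24.02
tool_pos: [0.5809, 0.2474, 0.0573]
tool_rot: [0.0, 0.753, 0.658, 0.001]
contact_force: [-0.2, -0.4, -0.4]
gripper_width: 0.499
grasp_force: 62.3
```

Call:
servo_tool(
  moves=[
    [[0,0,2,0,0,0,30],[0,0,0,0,0,0,30],[0,0,0,0,0,0,30]],
  ],
)

```text
time: 24.4
tool_pos: [0.5808, 0.2474, 0.0551]
tool_rot: [0.0, 0.753, 0.658, 0.001]
contact_force: [-0.9, 0.5, 4.6]
gripper_width: 0.491
grasp_force: 63.0
```

Call:
servo_tool(
  moves=[
    [[0,0,0,0,0,0,60],[0,0,0,0,0,0,60],[0,0,0,0,0,0,60],[0,0,-10,0,0,0,60],[0,0,-40,0,0,0,60],[0,0,-50,0,0,0,60],[0,0,-50,0,0,0,60],[0,0,-40,0,0,0,60],[0,0,0,0,0,0,60]],
  ],
)

```text
time: 25.52
tool_pos: [0.5824, 0.2479, 0.2504]
tool_rot: [0.002, 0.753, 0.658, 0.005]
contact_force: [1.1, 0.1, -0.4]
gripper_width: 0.701
grasp_force: 0.0
```

```bash
cat >> h.py <<'E'
def check(level):
    """placed bracket, seen in the wrist picture from above, in the board frame (mm)"""
    z=.041+.014*level; f=grab("wrist"); im=f["image"]; hsv=cv2.cvtColor(im,cv2.COLOR_BGR2HSV)
    ax=np.array([.991,-.134]); q=np.array([[a,b] for a in(-24,24) for b in(-60,60)])/1000
    roi=np.zeros(im.shape[:2],np.uint8); pts=proj(f,[[*(B+a*ax+b*YS),z] for a,b in q])
    cv2.fillConvexPoly(roi,cv2.convexHull(pts.astype(np.int32)),1)
    m=((hsv[...,1]<95)&(hsv[...,2]<140)&(roi>0)).astype(np.uint8); n,_,st,ce=cv2.connectedComponentsWithStats(m)
    for i in range(1,n):
        if 12<=st[i,4]<200:
            w=cast(f,ce[i],z)[0,:2]-B; print("  blob across",round(w@ax*1000,1),"along",round(w@YS*1000,1),"n",st[i,4])
E
python3 -c "
from h import *
check(1); delta([.435,-.1465,.18],np.pi/2)"
```

```text
blob across -10.1 along 55.8 n 17
  blob across -23.2 along 48.2 n 13
  blob across -22.8 along 29.7 n 18
  blob across -0.5 along 25.4 n 68
  blob across -22.5 along -9.6 n 25
  blob across -0.4 along -13.8 n 61
move [-410.2  -92.    65.8] turn about tool z 82.3 tilt [ 0.0049  0.0015 -1.    ] tcp [0.5811 0.2475 0.2471] j6 0.42 t 25.57
```

Call:
servo_tool(
  moves=[
    [[-45.6,-10.2,0,0,0,0,60],[-45.6,-10.2,0,0,0,0,60],[-45.6,-10.2,0,0,0,0,60],[-45.6,-10.2,0,0,0,0,60],[-45.6,-10.2,0,0,0,0,60],[-45.6,-10.2,0,0,0,0,60],[-45.6,-10.2,22,0,0,0,60],[-45.6,-10.2,22,0,0,0,60],[-45.6,-10.2,22,0,0,0,60],[0,0,0,0,0,10.3,60],[0,0,0,0,0,10.3,60],[0,0,0,0,0,10.3,60]],
  ],
)

```text
time: 27.08
tool_pos: [0.4326, -0.1468, 0.1759]
tool_rot: [-0.001, 0.903, 0.43, -0.001]
contact_force: [0.6, 0.2, 0.1]
gripper_width: 0.7
grasp_force: 0.0
```

Call:
servo_tool(
  moves=[
    [[0,0,0,0,0,10.3,60],[0,0,0,0,0,10.3,60],[0,0,0,0,0,10.3,60],[0,0,0,0,0,10.3,60],[0,0,0,0,0,10.3,60],[0,0,0,0,0,0,60],[0,0,0,0,0,0,60]],
  ],
)

```text
time: 27.95
tool_pos: [0.4333, -0.1469, 0.177]
tool_rot: [-0.0, 1.0, -0.0, -0.001]
contact_force: [0.0, 0.9, -0.6]
gripper_width: 0.702
grasp_force: 0.0
```

```bash
python3 -c "
from h import *
find(tag='d1')"
```

```text
screws px [([312.0, 154.0], 92), ([312.0, 192.0], 78), ([312.0, 209.0], 16)] area 3406.5
gap 40.0 free/upstand ext 34.4 54.5 lat -22.0 21.4 centre by screws [ 439.1 -144.4] by free end [ 439.4 -144.4] dir -179.4
move [  0.8  -2.3 164.3] turn about tool z -0.7 tilt [-1.1e-03  6.0e-04 -1.0e+00] tcp [ 0.4334 -0.1469  0.1773] j6 1.08 t 28.0
```

Call:
servo_tool(
  moves=[
    [[0.8,-2.3,50,0,0,0,60],[0,0,50,0,0,-0.7,60],[0,0,35,0,0,0,60],[0,0,19,0,0,0,60],[0,0,10,0,0,0,60],[0,0,0,0,0,0,60],[0,0,0,0,0,0,60],[0,0,0,0,0,0,30],[0,0,0,0,0,0,30],[0,0,0,0,0,0,30],[0,0,0,0,0,0,30],[0,0,0,0,0,0,30]],
  ],
)

```text
time: 29.5
tool_pos: [0.4359, -0.1455, 0.0156]
tool_rot: [0.001, 1.0, 0.005, 0.001]
contact_force: [-0.9, 0.2, 6.6]
gripper_width: 0.495
grasp_force: 62.2
```

Call:
servo_tool(
  moves=[
    [[0,0,-10,0,0,0,30],[0,0,-40,0,0,0,30],[0,0,-50,0,0,0,30],[0,0,-50,0,0,-10,30],[0,0,0,0,0,-10,30],[0,0,0,0,0,-10,30],[0,0,0,0,0,-10,30],[0,0,0,0,0,-10,30],[0,0,0,0,0,-10,30],[0,0,0,0,0,-10,30],[0,0,0,0,0,-10,30],[0,0,0,0,0,-2,30]],
  ],
)

```text
time: 31.0
tool_pos: [0.4342, -0.1446, 0.1639]
tool_rot: [-0.0, 0.752, 0.66, -0.0]
contact_force: [-0.4, 0.6, -1.2]
gripper_width: 0.495
grasp_force: 61.4
```

```bash
python3 -c "
from h import *
place(2,.005,.014,-1)"
```

```text
level 2
grip 0.495 61.4
move [373.6  93.7  94.5] turn about tool z 0.2 tilt [-5.e-04  3.e-04 -1.e+00] tcp [ 0.4342 -0.1446  0.1639] j6 -0.35 t 31.0
```

Call:
servo_tool(
  moves=[
    [[46.7,11.7,0,0,0,0,30],[46.7,11.7,0,0,0,0,30],[46.7,11.7,0,0,0,0,30],[46.7,11.7,0,0,0,0,30],[46.7,11.7,0,0,0,0,30],[46.7,11.7,0,0,0,0,30],[46.7,11.7,0,0,0,0,30],[46.7,11.7,0,0,0,0,30],[0,0,0,0,0,0,30],[0,0,0,0,0,0,30]],
  ],
)

```text
time: 32.25
tool_pos: [0.5754, 0.2133, 0.1636]
tool_rot: [-0.0, 0.752, 0.659, -0.001]
contact_force: [0.2, 0.2, -0.4]
gripper_width: 0.493
grasp_force: 61.5
```

```bash
cat >> h.py <<'E'
def hand(zg=.0145,tag=None):
    """screws of the held bracket, tool x/y in mm (foot top is 14-zg below/above the TCP)"""
    s=manip.state(); f=grab("wrist",tag); hsv=cv2.cvtColor(f["image"],cv2.COLOR_BGR2HSV)
    m=((hsv[...,1]<95)&(hsv[...,2]<170)).astype(np.uint8); m[:170]=0; m[340:]=0; m[:,:285]=0; m[:,345:]=0
    n,_,st,ce=cv2.connectedComponentsWithStats(m); r=rot(s["tool_rot"])
    for i in range(1,n):
        if 30<=st[i,4]<600:
            w=cast(f,ce[i],s["tool_pos"][2]+.014-zg)[0]; print("  held blob tool xy",(r.inv().apply(w-s["tool_pos"])*1000).round(1)[:2],"n",st[i,4],"px",ce[i].round(0))
E
python3 -c "
from h import *
hand(.015,'p2'); place(2,.005,.0156,-1)
import cv2; f=cv2.imread('pics/p1.png'); print(cv2.cvtColor(f,cv2.COLOR_BGR2HSV)[[252,321],[314,314]])"
```

```text
held blob tool xy [32.1 -1. ] n 338 px [314. 201.]
  held blob tool xy [-6.7 -1. ] n 283 px [314. 276.]
  held blob tool xy [-27.5  -0.9] n 117 px [314. 311.]
  held blob tool xy [-43.1  -0.7] n 312 px [315. 337.]
level 2
grip 0.499 61.5
move [ 0.9  0.1 92.6] turn about tool z 0.2 tilt [-8.e-04 -5.e-04 -1.e+00] tcp [0.5754 0.2128 0.1637] j6 0.36 t 32.3
[[105  35 101]
 [105  33 109]]
```

Call:
servo_tool(
  moves=[
    [[1,0,40,0,0,0.2,30],[0,0,30,0,0,0,30],[0,0,12,0,0,0,30],[0,0,6,0,0,0,30],[0,0,3,0,0,0,30],[0,0,2,0,0,0,30],[0,0,0,0,0,0,30],[0,0,0,0,0,0,30]],
  ],
)

```text
time: 33.3
tool_pos: [0.5763, 0.2146, 0.0715]
tool_rot: [0.0, 0.753, 0.658, 0.0]
contact_force: [-0.2, 0.1, -0.9]
gripper_width: 0.497
grasp_force: 61.4
```

Call:
servo_tool(
  moves=[
    [[0,0,1.5,0,0,0,30],[0,0,0,0,0,0,30],[0,0,0,0,0,0,60],[0,0,0,0,0,0,60],[0,0,0,0,0,0,60],[0,0,-10,0,0,0,60],[0,0,-40,0,0,0,60],[0,0,-50,0,0,0,60],[0,0,-50,0,0,0,60],[0,0,-40,0,0,0,60],[0,0,0,0,0,0,60],[0,0,0,0,0,0,60]],
  ],
)

```text
time: 34.8
tool_pos: [0.5757, 0.2144, 0.2592]
tool_rot: [-0.0, 0.753, 0.658, -0.0]
contact_force: [0.4, 0.1, -0.1]
gripper_width: 0.704
grasp_force: 0.0
```

```bash
python3 -c "
from h import *
check(2); delta([.596,-.273,.18],np.pi/2)"
```

```text
blob across -0.3 along 17.1 n 76
  blob across -22.2 along -20.5 n 41
  blob across -0.2 along -22.0 n 71
  blob across -0.2 along -39.7 n 13
move [-480.1   85.6   78.2] turn about tool z 82.3 tilt [-2.3e-03 -5.0e-04 -1.0e+00] tcp [0.5753 0.2143 0.258 ] j6 0.37 t 34.85
```

Call:
servo_tool(
  moves=[
    [[-48,8.6,0,0,0,0,60],[-48,8.6,0,0,0,0,60],[-48,8.6,0,0,0,0,60],[-48,8.6,0,0,0,0,60],[-48,8.6,0,0,0,0,60],[-48,8.6,0,0,0,0,60],[-48,8.6,0,0,0,0,60],[-48,8.6,0,0,0,0,60],[-48,8.6,0,0,0,0,60],[-48,8.6,0,0,0,0,60],[0,0,20,0,0,10.5,60],[0,0,20,0,0,10.5,60]],
  ],
)

```text
time: 36.35
tool_pos: [0.5963, -0.2732, 0.2166]
tool_rot: [-0.002, 0.862, 0.507, -0.001]
contact_force: [0.5, -0.4, -0.1]
gripper_width: 0.705
grasp_force: 0.0
```

Call:
servo_tool(
  moves=[
    [[0,0,20,0,0,10.5,60],[0,0,20,0,0,10.5,60],[0,0,0,0,0,10.5,60],[0,0,0,0,0,10.5,60],[0,0,0,0,0,10.5,60],[0,0,0,0,0,10.5,60],[0,0,0,0,0,0,60],[0,0,0,0,0,0,60]],
  ],
)

```text
time: 37.35
tool_pos: [0.5968, -0.2724, 0.1782]
tool_rot: [-0.001, 1.0, -0.013, -0.001]
contact_force: [-0.0, -1.0, -0.3]
gripper_width: 0.705
grasp_force: 0.0
```

```bash
python3 -c "
from h import *
find(tag='b1')"
```

```text
screws px [([314.0, 180.0], 81), ([314.0, 216.0], 74)] area 3206.0
gap 40.0 free/upstand ext 34.4 50.3 lat -22.4 21.0 centre by screws [ 591.9 -271.9] by free end [ 591.4 -271.8] dir -2.7
move [ 1.000e-01 -3.000e-01  1.656e+02] turn about tool z 1.2 tilt [-1.2e-03  7.0e-04 -1.0e+00] tcp [ 0.5969 -0.2725  0.1786] j6 1.06 t 37.4
```

Call:
servo_tool(
  moves=[
    [[0,0,50,0,0,1.2,60],[0,0,50,0,0,0,60],[0,0,35,0,0,0,60],[0,0,20,0,0,0,60],[0,0,10,0,0,0,60],[0,0,0,0,0,0,60],[0,0,0,0,0,0,60],[0,0,0,0,0,0,30],[0,0,0,0,0,0,30],[0,0,0,0,0,0,30],[0,0,0,0,0,0,30],[0,0,0,0,0,0,30]],
  ],
)

```text
time: 38.9
tool_pos: [0.5986, -0.2735, 0.0166]
tool_rot: [0.001, 1.0, -0.025, 0.001]
contact_force: [-0.8, 0.7, 6.4]
gripper_width: 0.491
grasp_force: 62.9
```

Call:
servo_tool(
  moves=[
    [[0,0,-10,0,0,0,30],[0,0,-40,0,0,0,30],[0,0,-55,0,0,0,30],[0,0,-55,0,0,-10,30],[0,0,0,0,0,-10,30],[0,0,0,0,0,-10,30],[0,0,0,0,0,-10,30],[0,0,0,0,0,-10,30],[0,0,0,0,0,-10,30],[0,0,0,0,0,-10,30],[0,0,0,0,0,-10,30],[0,0,0,0,0,-5,30]],
  ],
)

```text
time: 40.4
tool_pos: [0.5969, -0.2724, 0.1743]
tool_rot: [-0.0, 0.753, 0.658, -0.0]
contact_force: [0.4, 0.2, -0.1]
gripper_width: 0.492
grasp_force: 62.2
```

```bash
python3 -c "
from h import *
hand(.0145); place(3,.005,.0145,1)"
```

```text
held blob tool xy [39.5  5.8] n 126 px [329. 185.]
  held blob tool xy [ 39.4 -10.5] n 37 px [293. 186.]
  held blob tool xy [ 6.7 -1. ] n 292 px [314. 252.]
  held blob tool xy [-31.8  -1. ] n 238 px [314. 319.]
  held blob tool xy [-42.6  -0.7] n 314 px [315. 337.]
level 3
grip 0.499 62.2
move [511.  -85.2  90.6] turn about tool z 0.1 tilt [-8.e-04  5.e-04 -1.e+00] tcp [ 0.5969 -0.2724  0.1743] j6 -0.41 t 40.45
```

Call:
servo_tool(
  moves=[
    [[46.4,-7.7,0,0,0,0,30],[46.4,-7.7,0,0,0,0,30],[46.4,-7.7,0,0,0,0,30],[46.4,-7.7,0,0,0,0,30],[46.4,-7.7,0,0,0,0,30],[46.4,-7.7,0,0,0,0,30],[46.4,-7.7,0,0,0,0,30],[46.4,-7.7,0,0,0,0,30],[46.4,-7.7,0,0,0,0,30],[46.4,-7.7,0,0,0,0,30],[46.4,-7.7,0,0,0,0,30],[0,0,0,0,0,0,30]],
  ],
)

```text
time: 41.95
tool_pos: [0.5823, 0.2472, 0.1744]
tool_rot: [-0.0, 0.753, 0.658, -0.0]
contact_force: [-0.5, -0.2, -0.9]
gripper_width: 0.496
grasp_force: 62.2
```

```bash
python3 -c "
from h import *
hand(.016,'p3'); place(3,.0046,.016,1)"
```

```text
held blob tool xy [ 5.9 -0.9] n 293 px [314. 252.]
  held blob tool xy [-33.  -1.] n 239 px [314. 319.]
  held blob tool xy [-43.9  -0.7] n 312 px [315. 337.]
level 3
grip 0.492 62.2
move [-0.9 -2.6 88.8] turn about tool z -0.1 tilt [-6.e-04 -5.e-04 -1.e+00] tcp [0.5826 0.2455 0.1743] j6 0.42 t 42.0
```

Call:
servo_tool(
  moves=[
    [[-0.5,-2.6,40,0,0,0,30],[0,0,30,0,0,0,30],[0,0,10,0,0,0,30],[0,0,5,0,0,0,30],[0,0,2,0,0,0,30],[0,0,1,0,0,0,30],[0,0,0,0,0,0,30],[0,0,0,0,0,0,30]],
  ],
)

```text
time: 43.0
tool_pos: [0.5807, 0.2445, 0.087]
tool_rot: [0.0, 0.754, 0.657, 0.0]
contact_force: [0.0, 0.1, -0.2]
gripper_width: 0.495
grasp_force: 62.2
```

Call:
servo_tool(
  moves=[
    [[0,0,2,0,0,0,30],[0,0,0,0,0,0,30],[0,0,0,0,0,0,60],[0,0,0,0,0,0,60],[0,0,0,0,0,0,60],[0,0,-10,0,0,0,60],[0,0,-40,0,0,0,60],[0,0,-50,0,0,0,60],[0,0,-50,0,0,0,60],[0,0,-40,0,0,0,60],[0,0,0,0,0,0,60],[0,0,0,0,0,0,60]],
  ],
)

```text
time: 44.5
tool_pos: [0.5802, 0.2443, 0.2742]
tool_rot: [-0.0, 0.754, 0.657, -0.0]
contact_force: [0.0, -0.5, -0.8]
gripper_width: 0.704
grasp_force: 0.0
```

```bash
python3 -c "
from h import *
check(3); delta([.578,-.367,.18],np.radians(90+18))"
```

```text
blob across -21.8 along 15.0 n 27
  blob across 0.2 along 20.9 n 71
  blob across 0.1 along -17.9 n 67
  blob across -0.1 along -35.0 n 14
move [-605.5   81.9   93.4] turn about tool z 64.1 tilt [-2.3e-03 -7.0e-04 -1.0e+00] tcp [0.5798 0.2441 0.2729] j6 0.42 t 44.55
```

Call:
servo_tool(
  moves=[
    [[-50.4,6.8,0,0,0,0,60],[-50.4,6.8,0,0,0,0,60],[-50.4,6.8,0,0,0,0,60],[-50.4,6.8,0,0,0,0,60],[-50.4,6.8,0,0,0,0,60],[-50.4,6.8,0,0,0,0,60],[-50.4,6.8,0,0,0,0,60],[-50.4,6.8,0,0,0,0,60],[-50.4,6.8,0,0,0,0,60],[-50.4,6.8,0,0,0,0,60],[-50.4,6.8,0,0,0,0,60],[-50.4,6.8,0,0,0,0,60]],
  ],
)

```text
time: 46.05
tool_pos: [0.5778, -0.3671, 0.2718]
tool_rot: [-0.002, 0.754, 0.657, -0.0]
contact_force: [0.6, 0.0, -0.1]
gripper_width: 0.704
grasp_force: 0.0
```

Call:
servo_tool(
  moves=[
    [[0,0,30,0,0,10.6,60],[0,0,30,0,0,10.6,60],[0,0,33,0,0,10.6,60],[0,0,0,0,0,10.6,60],[0,0,0,0,0,10.6,60],[0,0,0,0,0,10.6,60],[0,0,0,0,0,0,60],[0,0,0,0,0,0,60]],
  ],
)

```text
time: 47.05
tool_pos: [0.5782, -0.3655, 0.1802]
tool_rot: [-0.001, 0.987, 0.162, -0.001]
contact_force: [0.1, -0.2, 0.8]
gripper_width: 0.703
grasp_force: 0.0
```

```bash
python3 -c "
from h import *
find(tag='c2')"
```

```text
screws px [([317.0, 153.0], 85), ([317.0, 191.0], 79), ([317.0, 207.0], 17)] area 3511.0
gap 39.9 free/upstand ext 34.3 58.6 lat -22.9 23.1 centre by screws [ 585.3 -365.8] by free end [ 585.6 -365.7] dir -161.2
move [  1.7   2.6 167.6] turn about tool z -0.1 tilt [-1.1e-03  9.0e-04 -1.0e+00] tcp [ 0.5784 -0.3657  0.1806] j6 0.57 t 47.1
```

Call:
servo_tool(
  moves=[
    [[1.7,2.6,50,0,0,0,60],[0,0,50,0,0,0,60],[0,0,37,0,0,0,60],[0,0,20,0,0,0,60],[0,0,10,0,0,0,60],[0,0,0,0,0,0,60],[0,0,0,0,0,0,60],[0,0,0,0,0,0,30],[0,0,0,0,0,0,30],[0,0,0,0,0,0,30],[0,0,0,0,0,0,30],[0,0,0,0,0,0,30]],
  ],
)

```text
time: 48.6
tool_pos: [0.5823, -0.3688, 0.0167]
tool_rot: [0.001, 0.987, 0.161, 0.001]
contact_force: [0.4, -0.2, 6.5]
gripper_width: 0.496
grasp_force: 63.1
```

Call:
servo_tool(
  moves=[
    [[0,0,-10,0,0,0,30],[0,0,-40,0,0,0,30],[0,0,-60,0,0,0,30],[0,0,-60,0,0,-10,30],[0,0,0,0,0,-10,30],[0,0,0,0,0,-10,30],[0,0,0,0,0,-10,30],[0,0,0,0,0,-10,30],[0,0,0,0,0,-10,30],[0,0,0,0,0,-3.5,30],[0,0,0,0,0,0,30]],
  ],
)

```text
time: 49.98
tool_pos: [0.5808, -0.3676, 0.1843]
tool_rot: [-0.0, 0.755, 0.656, -0.0]
contact_force: [0.2, 0.0, -1.5]
gripper_width: 0.494
grasp_force: 62.3
```

```bash
python3 -c "
from h import *
place(4,.0045,.016,-1)"
```

```text
level 4
grip 0.494 62.3
move [575.3 -86.   85.1] turn about tool z -0.3 tilt [-6.e-04  5.e-04 -1.e+00] tcp [ 0.5808 -0.3676  0.1843] j6 -0.53 t 49.98
```

Call:
servo_tool(
  moves=[
    [[48,-7.2,0,0,0,0,30],[48,-7.2,0,0,0,0,30],[48,-7.2,0,0,0,0,30],[48,-7.2,0,0,0,0,30],[48,-7.2,0,0,0,0,30],[48,-7.2,0,0,0,0,30],[48,-7.2,0,0,0,0,30],[48,-7.2,0,0,0,0,30],[48,-7.2,0,0,0,0,30],[48,-7.2,0,0,0,0,30],[48,-7.2,0,0,0,0,30],[47,-6.5,0,0,0,-0.3,30]],
  ],
)

```text
time: 51.48
tool_pos: [0.5754, 0.215, 0.1846]
tool_rot: [0.0, 0.753, 0.658, 0.0]
contact_force: [0.0, 0.0, -0.7]
gripper_width: 0.494
grasp_force: 62.3
```

Call:
servo_tool(
  moves=[
    [[0,0,0,0,0,0,30],[0,0,0,0,0,0,30]],
  ],
)

```text
time: 51.72
tool_pos: [0.5756, 0.2131, 0.1844]
tool_rot: [0.0, 0.753, 0.658, -0.0]
contact_force: [1.5, -0.7, -0.6]
gripper_width: 0.496
grasp_force: 62.3
```

```bash
python3 -c "
from h import *
hand(.0165,'p4'); place(4,.0045,.0165,-1)"
```

```text
held blob tool xy [32.2 -1.1] n 332 px [314. 200.]
  held blob tool xy [-6.8 -1. ] n 279 px [314. 274.]
  held blob tool xy [-27.5  -1. ] n 113 px [314. 310.]
  held blob tool xy [-44.4  -0.7] n 310 px [315. 337.]
level 4
grip 0.492 62.3
move [ 1.5 -0.3 84.4] turn about tool z -0.0 tilt [-3.e-04 -5.e-04 -1.e+00] tcp [0.5758 0.2126 0.1844] j6 0.37 t 51.77
```

Call:
servo_tool(
  moves=[
    [[1.5,-0.3,40,0,0,0,30],[0,0,28,0,0,0,30],[0,0,9,0,0,0,30],[0,0,4,0,0,0,30],[0,0,2,0,0,0,30],[0,0,1,0,0,0,30],[0,0,0,0,0,0,30],[0,0,1,0,0,0,30],[0,0,0,0,0,0,30],[0,0,0,0,0,0,30]],
  ],
)

```text
time: 53.02
tool_pos: [0.5759, 0.2151, 0.0997]
tool_rot: [0.0, 0.753, 0.658, 0.0]
contact_force: [0.3, 0.6, -0.2]
gripper_width: 0.496
grasp_force: 62.4
```

Call:
servo_tool(
  moves=[
    [[0,0,1,0,0,0,30],[0,0,0,0,0,0,30],[0,0,0,0,0,0,60],[0,0,0,0,0,0,60],[0,0,0,0,0,0,60],[0,0,-10,0,0,0,60],[0,0,-40,0,0,0,60],[0,0,-50,0,0,0,60],[0,0,-50,0,0,0,60],[0,0,-30,0,0,0,60],[0,0,0,0,0,0,60],[0,0,0,0,0,0,60]],
  ],
)

```text
time: 54.52
tool_pos: [0.5752, 0.2148, 0.2774]
tool_rot: [-0.0, 0.753, 0.658, -0.001]
contact_force: [0.4, -0.9, -0.7]
gripper_width: 0.701
grasp_force: 0.0
```

```bash
python3 -c "
from h import *
check(4); delta([.471,-.257,.18],np.radians(90+18))"
```

```text
blob across -21.2 along 43.1 n 15
  blob across -22.7 along 25.3 n 16
  blob across -0.9 along 17.8 n 79
  blob across -22.5 along -27.6 n 26
  blob across -0.7 along -21.5 n 69
  blob across -0.6 along -39.4 n 13
move [-481.3  -39.8   97.1] turn about tool z 64.3 tilt [-3.2e-03 -8.0e-04 -1.0e+00] tcp [0.5749 0.2148 0.2764] j6 0.37 t 54.58
```

Call:
servo_tool(
  moves=[
    [[-48.1,-4,0,0,0,0,60],[-48.1,-4,0,0,0,0,60],[-48.1,-4,0,0,0,0,60],[-48.1,-4,0,0,0,0,60],[-48.1,-4,0,0,0,0,60],[-48.1,-4,0,0,0,0,60],[-48.1,-4,0,0,0,0,60],[-48.1,-4,0,0,0,0,60],[-48.1,-4,0,0,0,0,60],[-48.1,-4,0,0,0,0,60],[0,0,30,0,0,10.6,60],[0,0,30,0,0,10.6,60]],
  ],
)

```text
time: 56.08
tool_pos: [0.471, -0.2567, 0.2158]
tool_rot: [-0.001, 0.863, 0.505, -0.001]
contact_force: [0.6, -0.1, -1.2]
gripper_width: 0.702
grasp_force: 0.0
```

Call:
servo_tool(
  moves=[
    [[0,0,30,0,0,10.6,60],[0,0,7,0,0,10.6,60],[0,0,0,0,0,10.6,60],[0,0,0,0,0,10.6,60],[0,0,0,0,0,0.5,60],[0,0,0,0,0,0,60],[0,0,0,0,0,0,60]],
  ],
)

```text
time: 56.95
tool_pos: [0.4718, -0.2563, 0.1811]
tool_rot: [-0.0, 0.987, 0.159, -0.0]
contact_force: [-0.5, -0.6, 1.4]
gripper_width: 0.705
grasp_force: 0.0
```

```bash
python3 -c "
from h import *
find(tag='e2')"
```

```text
screws px [([317.0, 177.0], 83), ([317.0, 213.0], 71)] area 3231.5
gap 39.8 free/upstand ext 35.6 50.2 lat -21.9 22.8 centre by screws [ 470.7 -258.7] by free end [ 469.2 -259.2] dir 18.9
move [  3.1   1.9 168.3] turn about tool z -0.6 tilt [-3.e-04  2.e-04 -1.e+00] tcp [ 0.4719 -0.2563  0.1813] j6 0.62 t 57.0
```

Now pick it up, lift higher this time (185 mm), and turn back 64.4°.

Call:
servo_tool(
  moves=[
    [[3,1.9,50,0,0,-0.6,60],[0,0,50,0,0,0,60],[0,0,38,0,0,0,60],[0,0,20,0,0,0,60],[0,0,10,0,0,0,60],[0,0,0,0,0,0,60],[0,0,0,0,0,0,60],[0,0,0,0,0,0,30],[0,0,0,0,0,0,30],[0,0,0,0,0,0,30],[0,0,0,0,0,0,30],[0,0,0,0,0,0,30]],
  ],
)

```text
time: 58.5
tool_pos: [0.4766, -0.2581, 0.0152]
tool_rot: [0.001, 0.986, 0.164, 0.001]
contact_force: [0.6, 0.3, 6.2]
gripper_width: 0.49
grasp_force: 62.7
```

Call:
servo_tool(
  moves=[
    [[0,0,-10,0,0,0,30],[0,0,-45,0,0,0,30],[0,0,-60,0,0,0,30],[0,0,-60,0,0,-10,30],[0,0,-10,0,0,-10,30],[0,0,0,0,0,-10,30],[0,0,0,0,0,-10,30],[0,0,0,0,0,-10,30],[0,0,0,0,0,-10,30],[0,0,0,0,0,-3.5,30],[0,0,0,0,0,0,30]],
  ],
)

```text
time: 59.88
tool_pos: [0.4751, -0.257, 0.1984]
tool_rot: [-0.0, 0.753, 0.658, -0.0]
contact_force: [-0.3, -0.2, -0.9]
gripper_width: 0.494
grasp_force: 61.9
```

```bash
python3 -c "
from h import *
place(5,.0045,.016,1)"
```

```text
level 5
grip 0.494 61.9
move [511.3  36.6  85. ] turn about tool z 0.0 tilt [-5.e-04  4.e-04 -1.e+00] tcp [ 0.4751 -0.257   0.1984] j6 -0.5 t 59.88
```

Call:
servo_tool(
  moves=[
    [[46.5,3.3,0,0,0,0,30],[46.5,3.3,0,0,0,0,30],[46.5,3.3,0,0,0,0,30],[46.5,3.3,0,0,0,0,30],[46.5,3.3,0,0,0,0,30],[46.5,3.3,0,0,0,0,30],[46.5,3.3,0,0,0,0,30],[46.5,3.3,0,0,0,0,30],[46.5,3.3,0,0,0,0,30],[46.5,3.3,0,0,0,0,30],[46,3.3,0,0,0,0,30],[0,0,0,0,0,0,30]],
  ],
)

```text
time: 61.38
tool_pos: [0.5792, 0.2469, 0.1983]
tool_rot: [-0.0, 0.752, 0.659, -0.0]
contact_force: [1.3, -0.8, -0.9]
gripper_width: 0.494
grasp_force: 61.9
```

Call:
servo_tool(
  moves=[
    [[0,0,0,0,0,0,30]],
  ],
)

```text
time: 61.5
tool_pos: [0.5792, 0.244, 0.1982]
tool_rot: [0.0, 0.753, 0.658, -0.001]
contact_force: [-0.4, -0.2, -0.1]
gripper_width: 0.496
grasp_force: 61.9
```

```bash
python3 -c "
from h import *
hand(.0155,'p5'); place(5,.0045,.0155,1)"
```

```text
held blob tool xy [ 6.4 -1. ] n 300 px [314. 251.]
  held blob tool xy [-32.7  -0.9] n 242 px [314. 319.]
  held blob tool xy [-43.5  -0.7] n 313 px [315. 337.]
level 5
grip 0.494 61.9
move [ 1.5  0.4 85.3] turn about tool z -0.0 tilt [-6.e-04 -6.e-04 -1.e+00] tcp [0.5792 0.2435 0.1983] j6 0.41 t 61.55
```

Call:
servo_tool(
  moves=[
    [[1.7,0.4,40,0,0,0,30],[0,0,29,0,0,0,30],[0,0,9,0,0,0,30],[0,0,4,0,0,0,30],[0,0,2,0,0,0,30],[0,0,1,0,0,0,30],[0,0,0,0,0,0,30],[0,0,1,0,0,0,30],[0,0,0,0,0,0,30],[0,0,0,0,0,0,30]],
  ],
)

```text
time: 62.8
tool_pos: [0.5801, 0.246, 0.1125]
tool_rot: [-0.0, 0.753, 0.658, -0.0]
contact_force: [-0.4, 0.4, -0.6]
gripper_width: 0.495
grasp_force: 61.9
```

Call:
servo_tool(
  moves=[
    [[0,0,1,0,0,0,30],[0,0,0,0,0,0,30],[0,0,0,0,0,0,60],[0,0,0,0,0,0,60],[0,0,0,0,0,0,60],[0,0,-10,0,0,0,60],[0,0,-40,0,0,0,60],[0,0,-50,0,0,0,60],[0,0,-50,0,0,0,60],[0,0,-20,0,0,0,60],[0,0,0,0,0,0,60],[0,0,0,0,0,0,60]],
  ],
)

```text
time: 64.3
tool_pos: [0.5791, 0.2457, 0.2786]
tool_rot: [-0.001, 0.753, 0.658, -0.002]
contact_force: [0.5, 0.8, -0.5]
gripper_width: 0.7
grasp_force: 0.0
```

```bash
python3 -c "
from h import *
check(5); delta([.468,-.377,.18],np.radians(90-5.2))"
```

```text
blob across -0.6 along 23.6 n 82
  blob across -22.4 along 2.7 n 15
  blob across -0.4 along -15.6 n 75
  blob across -0.4 along -34.4 n 16
move [-631.7  -26.6   99.6] turn about tool z 87.5 tilt [-0.0048 -0.0014 -1.    ] tcp [0.579  0.2456 0.2782] j6 0.42 t 64.35
```

Call:
servo_tool(
  moves=[
    [[-52.6,-2.2,0,0,0,0,60],[-52.6,-2.2,0,0,0,0,60],[-52.6,-2.2,0,0,0,0,60],[-52.6,-2.2,0,0,0,0,60],[-52.6,-2.2,0,0,0,0,60],[-52.6,-2.2,0,0,0,0,60],[-52.6,-2.2,0,0,0,0,60],[-52.6,-2.2,0,0,0,0,60],[-52.6,-2.2,0,0,0,0,60],[-52.6,-2.2,0,0,0,0,60],[-52.6,-2.2,0,0,0,0,60],[-52.6,-2.2,0,0,0,0,60]],
  ],
)

```text
time: 65.85
tool_pos: [0.4687, -0.3771, 0.2788]
tool_rot: [-0.002, 0.753, 0.658, -0.0]
contact_force: [0.8, 0.5, 0.0]
gripper_width: 0.706
grasp_force: 0.0
```

Call:
servo_tool(
  moves=[
    [[0,0,30,0,0,10.5,60],[0,0,30,0,0,10.5,60],[0,0,30,0,0,10.5,60],[0,0,9,0,0,10.5,60],[0,0,0,0,0,10.5,60],[0,0,0,0,0,10.5,60],[0,0,0,0,0,10.5,60],[0,0,0,0,0,10.5,60],[0,0,0,0,0,3.5,60],[0,0,0,0,0,0,60],[0,0,0,0,0,0,60]],
  ],
)

```text
time: 67.22
tool_pos: [0.4694, -0.3756, 0.1811]
tool_rot: [-0.001, 0.999, -0.045, -0.001]
contact_force: [0.1, -0.2, -0.4]
gripper_width: 0.703
grasp_force: 0.0
```

```bash
python3 -c "
from h import *
find(tag='f2')"
```

```text
screws px [([318.0, 157.0], 89), ([318.0, 194.0], 79), ([318.0, 211.0], 16)] area 3371.5
gap 39.9 free/upstand ext 34.8 54.6 lat -21.6 22.0 centre by screws [ 471.3 -379.4] by free end [ 472.  -379.5] dir 175.7
move [ -2.8   3.8 168.5] turn about tool z -0.8 tilt [-0.0011  0.0011 -1.    ] tcp [ 0.4695 -0.3757  0.1815] j6 0.86 t 67.28
```

Call:
servo_tool(
  moves=[
    [[-2.6,3.8,50,0,0,-0.8,60],[0,0,50,0,0,0,60],[0,0,38,0,0,0,60],[0,0,20,0,0,0,60],[0,0,10,0,0,0,60],[0,0,0,0,0,0,60],[0,0,0,0,0,0,60],[0,0,0,0,0,0,30],[0,0,0,0,0,0,30],[0,0,0,0,0,0,30],[0,0,0,0,0,0,30],[0,0,0,0,0,0,30]],
  ],
)

```text
time: 68.78
tool_pos: [0.468, -0.3807, 0.0165]
tool_rot: [0.001, 0.999, -0.038, 0.001]
contact_force: [-0.6, 1.0, 6.5]
gripper_width: 0.489
grasp_force: 62.7
```

Call:
servo_tool(
  moves=[
    [[0,0,-10,0,0,0,30],[0,0,-45,0,0,0,30],[0,0,-60,0,0,0,30],[0,0,-60,0,0,-10,30],[0,0,-25,0,0,-10,30],[0,0,0,0,0,-10,30],[0,0,0,0,0,-10,30],[0,0,0,0,0,-10,30],[0,0,0,0,0,-10,30],[0,0,0,0,0,-10,30],[0,0,0,0,0,-10,30],[0,0,0,0,0,-6.7,30]],
  ],
)

```text
time: 70.28
tool_pos: [0.4666, -0.3792, 0.2143]
tool_rot: [-0.0, 0.751, 0.66, -0.0]
contact_force: [-0.1, -1.0, -0.6]
gripper_width: 0.494
grasp_force: 61.9
```

```bash
python3 -c "
from h import *
place(6,.0045,.016,-1)"
```

```text
level 6
grip 0.494 61.9
move [602.4  31.6  87.1] turn about tool z 0.3 tilt [-6.e-04  7.e-04 -1.e+00] tcp [ 0.4666 -0.3792  0.2143] j6 -0.68 t 70.28
```

Call:
servo_tool(
  moves=[
    [[50.2,2.6,0,0,0,0,30],[50.2,2.6,0,0,0,0,30],[50.2,2.6,0,0,0,0,30],[50.2,2.6,0,0,0,0,30],[50.2,2.6,0,0,0,0,30],[50.2,2.6,0,0,0,0,30],[50.2,2.6,0,0,0,0,30],[50.2,2.6,0,0,0,0,30],[50.2,2.6,0,0,0,0,30],[50.2,2.6,0,0,0,0,30],[50.2,2.6,0,0,0,0,30],[50.2,2.6,0,0,0,0.3,30]],
  ],
)

```text
time: 71.78
tool_pos: [0.5777, 0.2148, 0.2144]
tool_rot: [-0.0, 0.754, 0.656, -0.0]
contact_force: [0.1, -0.4, -0.3]
gripper_width: 0.494
grasp_force: 62.0
```

Call:
servo_tool(
  moves=[
    [[0,0,0,0,0,0,30],[0,0,0,0,0,0,30]],
  ],
)

```text
time: 72.03
tool_pos: [0.5777, 0.213, 0.2142]
tool_rot: [-0.0, 0.754, 0.656, -0.001]
contact_force: [0.2, -1.0, -0.8]
gripper_width: 0.495
grasp_force: 62.0
```

```bash
python3 -c "
from h import *
hand(.0165,'p6'); place(6,.0045,.0165,-1)"
```

```text
held blob tool xy [31.8 -1.1] n 332 px [314. 200.]
  held blob tool xy [-7.3 -1. ] n 280 px [314. 275.]
  held blob tool xy [-28.  -1.] n 112 px [314. 311.]
  held blob tool xy [-44.4  -0.8] n 311 px [315. 337.]
level 6
grip 0.496 62.0
move [ 1.4 -2.3 86.3] turn about tool z -0.3 tilt [-7.e-04 -6.e-04 -1.e+00] tcp [0.5778 0.2124 0.2143] j6 0.37 t 72.08
```

Call:
servo_tool(
  moves=[
    [[1.4,-2.3,40,0,0,-0.3,30],[0,0,30,0,0,0,30],[0,0,9,0,0,0,30],[0,0,4,0,0,0,30],[0,0,2,0,0,0,30],[0,0,1,0,0,0,30],[0,0,0,0,0,0,30],[0,0,1,0,0,0,30],[0,0,0,0,0,0,30],[0,0,0,0,0,0,30]],
  ],
)

```text
time: 73.32
tool_pos: [0.5761, 0.215, 0.1276]
tool_rot: [0.0, 0.753, 0.658, 0.0]
contact_force: [-0.5, 0.2, 0.4]
gripper_width: 0.495
grasp_force: 61.9
```

Call:
servo_tool(
  moves=[
    [[0,0,0.8,0,0,0,30],[0,0,0,0,0,0,30],[0,0,0,0,0,0,60],[0,0,0,0,0,0,60],[0,0,0,0,0,0,60],[0,0,-10,0,0,0,60],[0,0,-40,0,0,0,60],[0,0,-50,0,0,0,60],[0,0,-50,0,0,0,60],[-40,0,0,0,0,0,60],[-50,0,0,0,0,0,60],[-50,0,0,0,0,0,60]],
  ],
)

```text
time: 74.82
tool_pos: [0.5572, 0.075, 0.2778]
tool_rot: [0.001, 0.752, 0.659, 0.001]
contact_force: [0.5, 0.2, 0.5]
gripper_width: 0.707
grasp_force: 0.0
```

Call:
servo_tool(
  moves=[
    [[-50,0,0,0,0,0,60],[-50,0,0,0,0,0,60],[0,0,0,0,0,0,60],[0,0,0,0,0,0,60]],
  ],
)

```text
time: 75.32
tool_pos: [0.5442, -0.0227, 0.2773]
tool_rot: [0.0, 0.753, 0.658, 0.0]
contact_force: [0.9, -0.4, 0.1]
gripper_width: 0.702
grasp_force: 0.0
```

Run:
```python
from h import *
f=grab("wrist","z"); t=grab("top"); s=grab("side")
print(proj(t,[[*B,.125]]),proj(s,[[*B,.08]]),proj(f,[[*B,.125]]))
c=lambda g,n,x,y,w,h,S: cv2.resize(g["image"][y:y+h,x:x+w],S,interpolation=cv2.INTER_CUBIC)
cv2.imwrite("pics/zz.png",np.vstack([np.hstack([c(t,0,160,150,200,150,(400,300)),c(s,0,200,200,160,120,(400,300))]),c(f,0,120,0,400,150,(800,300))]))
```

```text
[[229.49580052 183.72520612]] [[257.28518325 230.73458779]] [[ 314.47664248 -136.11970905]]
```

View pics/zz.png

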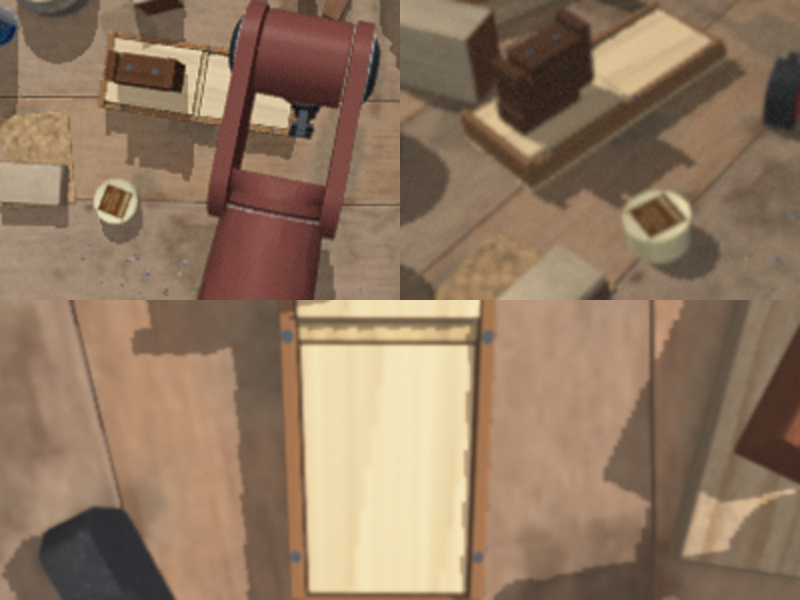

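The pile stands straight with upstands alternating, and the board is home. But the sanding block has been knocked from the mat's middle (top crop, about (33,184) against the mat's (38,158)), so I'm measuring it.

Run:
```python
from h import *
t=grab("top"); hsv=cv2.cvtColor(t["image"],cv2.COLOR_BGR2HSV)
m=(hsv[...,1]<75).astype(np.uint8); m[:215]=0; m[268:]=0; m[:,:145]=0; m[:,205:]=0
k=max(cv2.findContours(m,0,1)[0],key=cv2.contourArea); q=cv2.boxPoints(cv2.minAreaRect(k)); w=cast(t,q,.041)
print("block",w.round(3).tolist(),w.mean(0).round(3),cv2.contourArea(k))
mm=cast(t,[(150+x/2.4,140+y/2.4) for x,y in [(27,165),(105,160),(113,264),(36,272)]],.004); print("mat",mm.mean(0).round(3))
cv2.imwrite("pics/blk.png",cv2.resize(t["image"][205:275,140:220],(640,560),interpolation=cv2.INTER_CUBIC))
delta([.45,.35,.30],np.radians(-7.7))
```

```text
block [[0.484, 0.52, 0.041], [0.488, 0.328, 0.041], [0.326, 0.324, 0.041], [0.321, 0.514, 0.041]] [0.405 0.421 0.041] 1262.0
mat [0.44  0.421 0.004]
move [ 356.2 -142.3  -23.2] turn about tool z 0.1 tilt [ 1.e-04  2.e-04 -1.e+00] tcp [ 0.5442 -0.0218  0.2768] j6 -0.04 t 75.53
```

View pics/blk.png

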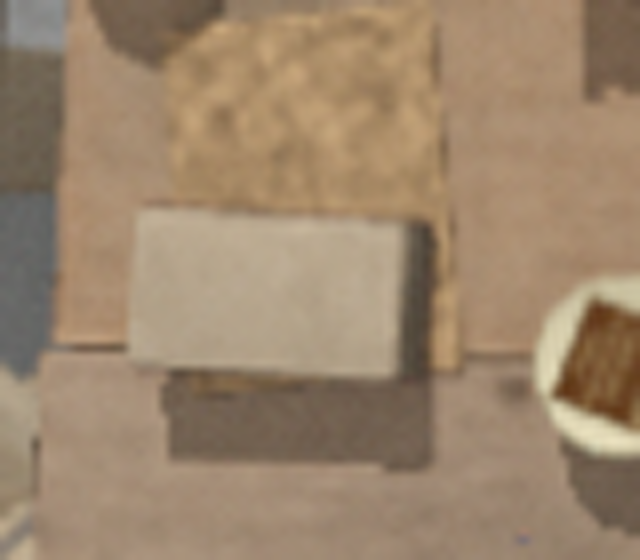

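The block lies flat, centred at about (267,292) in the crop and shifted towards the near edge of the mat.

Run:
```python
from h import *
t=grab("top"); P=lambda l,z: cast(t,[(140+x/8,205+y/8) for x,y in l],z)
b=P([(137,208),(405,222),(395,378),(130,362)],.041); print(b.round(3),b.mean(0).round(3),[np.linalg.norm(b[i]-b[(i+1)%4]).round(4) for i in range(4)])
m=P([(168,30),(435,5),(460,372),(180,390)],.004); print("mat",m.round(3),m.mean(0).round(3),[np.linalg.norm(m[i]-m[(i+1)%4]).round(4) for i in range(4)])
f=cv2.imread("pics/w2.png")
```

```text
[[0.435 0.478 0.041]
 [0.431 0.369 0.041]
 [0.371 0.371 0.041]
 [0.374 0.479 0.041]] [0.403 0.424 0.041] [np.float64(0.1089), np.float64(0.0609), np.float64(0.1075), np.float64(0.0605)]
mat [[0.507 0.484 0.004]
 [0.518 0.373 0.004]
 [0.371 0.358 0.004]
 [0.361 0.474 0.004]] [0.439 0.422 0.004] [np.float64(0.112), np.float64(0.1483), np.float64(0.1165), np.float64(0.1462)]
```

The block is flat and wholly on the mat, 36 mm from its centre (limit 60), so I leave it and hand in.

```bash
python3 -c "
from plant import manip
print(manip.job_done())"
```

```text
the job is handed in; nothing more can be done
None
```

I handed the job in at about 76 s; the call gave no verdict back. By my last pictures the sanding block is flat on the mat, about 36 mm off centre after being knocked (limit 60). The top board is at the end stop, all six brackets are piled on its middle with alternating upstands, and the bystanders look undisturbed.

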